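# Screw the jewellery case down to the stall counter

### The job

Screw the jewellery display case down to the stall counter: lift its window lid open until it rests on its stop, then take the screwdriver from its stand and drive the screw in the case floor clockwise, keeping the bit pressed into it, until it is fully home. Finally hang the screwdriver back upright in the hole of its stand, leave the lid open, and do not disturb the bangle, the paper cup or the gift box.

Things in the scene. Friction and masses are not known exactly. Their poses are not given: they have to be found in the camera images.
- case: black display case, fixed, 160 (x) by 240 (y) by 70 mm high, walls 8 mm, open inside, floor 12 mm thick lined in dark blue. Origin: centre of its underside on the counter. x axis points from its front (handle side, towards the robot) to its hinge side, z up. The earrings inside are flat and fixed at y beyond 50 mm either side
- lid (a joint): hinge angle of the window lid (0.25 kg): 0 shut, grows as the front edge is lifted, 1.8 rad on its stop, where it leans back past upright and stays; let go below about 1.6 rad it falls shut. Frame 10 mm thick, reaching 160 mm from the hinge line
- lid_hinge (a point): middle of the lid's hinge line, on the top of the case's far wall: 80 mm from the case's centre along +x, 70 mm up. The hinge line runs along the case's y
- lid_handle (a point): middle of the lid's handle, a round steel bar of 10 mm diameter and 90 mm length along the lid's y axis, its axis 36 mm above the lid's outer face, 145 mm from the hinge line and (lid shut) 46 mm above it. It moves with the lid; pinched fore and aft it can turn between the fingers
- screw: steel hold-down screw, upright in the case floor at case x = -30 mm, y = 0. Origin: on its axis at the underside of the 28 mm round head; this frame rises and sinks with the screw but does not turn with it: the angle of its cross recess is not told. Clockwise from above drives it down 8 mm per turn against about 0.07 N m; it starts 1.9 to 3.4 rad short of home
- screw_top (a point): on the screw axis 7.5 mm above the head's underside, where an oiled dish (27 mm wide, 5 mm deep, 34 degrees, guides a bit to the middle) meets the cross recess: two crossing slots 4.5 mm wide, 13 mm long, 5.5 mm deep below this point. A bit resting here and turned drops in when its blades meet the slots (they repeat each quarter turn). Does not turn with the screw
- driver_handle (a point): centre of the screwdriver's hexagonal wooden handle, 24 mm across flats, 70 mm long (axis z, up from the bit). x is normal to one pair of flats, the others follow every 60 degrees. Screwdriver loose, 160 mm long, 0.1 to 0.16 kg, shaft 8 mm diameter
- driver_tip (a point): tip of the screwdriver's bit, 125 mm below the handle's centre on its axis. Cross bit of two blades 11 mm wide, 2.5 mm thick, 12 mm long (the last 3 mm 10 by 1.5 mm), one blade along this point's x axis and the other along y. Handle shoulder 90 mm above the tip
- stand: fixed aluminium bridge-shaped stand, base 80 by 100 mm, its top plate 60 by 80 mm and 108 mm above the counter
- stand_hole (a point): centre of the 19 mm through hole in the stand's top plate, at the plate's top face. The screwdriver hangs in it, the handle's shoulder resting on the plate, the tip 18 mm above the counter
- bangle: loose brass bangle lying flat, 72 mm across, 14 mm high, bystander. Origin: centre of its underside
- cup: loose paper cup, 72 mm across, 95 mm high, bystander. Origin: centre of its underside
- giftbox: loose gift box, 70 by 90 by 35 mm, bystander. Origin: centre of its underside
- screw_seat (a point): where the screw axis meets the top of the case floor, 12 mm above the counter. The screw is home, and stops turning, when the underside of its head (its origin) is here

How it is judged (in metres and radians):
On the way, in this order (a step that is already met when the one before it is completed fails the run):
1. the lid is open on its stop (value of joint lid above 1.72 rad), for 0.2 s.
2. the screwdriver's bit is seated in the screw's cross recess and pressed into it (z of driver_tip in the frame of screw_top below -0.002 m and horizontal distance between driver_tip and screw_top below 0.005 m and contact force between driver and screw above 0.5 N), for 0.1 s.
3. the screw has reached home with the bit still seated in it (all of step 2 and z of screw in the frame of case below 0.0124 m), for 0.1 s.
At the end, for the whole second after the job is handed in: the screw's head is on the case floor (within 0.4 mm), the lid is on its stop (beyond 1.72 rad), and the screwdriver hangs at rest and upright (within 0.12 rad) in the stand's hole, its shoulder on the plate (within 5 mm) (z of screw in the frame of case below 0.0124 m and value of joint lid above 1.72 rad and horizontal distance between driver_handle and stand_hole below 0.012 m and z of driver_handle in the frame of stand_hole between 0.03 and 0.04 m and angle between driver_handle's own z axis and vertical below 0.12 rad and angular speed of driver below 0.2 rad/s); the robot touches nothing.
It fails at once if a bystander is disturbed (moved more than 20 mm) (distance of any of bangle, cup, giftbox from where it was at the start of the episode above 0.02 m).
It fails at once if the screw is turned or touched with the fingers instead of the screwdriver (contact force between the fingers and screw above 2 N).
It also fails if it takes over 72 s, if anything falls off the work surface, if the arm or the gripper's body presses on something with over 40 N, if the wrist force passes 120 N, or if a joint passes its speed limit or range.

### The arm

A 7-joint arm with a two-finger parallel gripper is mounted at the origin on the work surface. World frame = base frame: x ahead of the robot, y to its left, z up, the work surface at z = 0. Lengths are in m, angles in degrees, forces in N, time in s.
With the tool pointing down it reaches from about 0.425 to 0.925 m from the base axis. Payload 6.8 kg.
Tool frame: the origin (TCP) lies on the centre line of the jaws, within the pads' length; the fingertips stand 19 mm ahead of it and the grasp point (between the pads) is the TCP; z points along the fingers, x is the direction in which the jaws open and shut, and the axes are right-handed (so a half turn about z gives the same grasp; the last joint's range is limited). The gripper opens to 88 mm and grips with 3 to 60 N. Pads are 20 mm wide; open, the fingers measure 115 mm over their backs; the gripper's body (75 mm by 178 mm) begins 61 mm behind the grasp point.
Start: joints at [-75.35, 27.33, 1.283, 89.118, -0.659, 63.558, -4.761], TCP at [0.24, 0.631, 0.242] pointing down, gripper open.
Joint ranges: [-169.35, 169.35], [-19.33, 120.38], [-80.79, 83.38], [13.8, 139.57], [-78.32, 258.32], [9.67, 109.79], [-169.56, 169.56]. Speed limits (degrees/s): [136.94, 136.94, 180, 180, 180, 180, 180].

### API

Orientations are given as [roll, pitch, yaw] about the fixed x, y, z axes, in that order (R = Rz(yaw) Ry(pitch) Rx(roll)).
In Python, from station import robot, read_camera, finder gives the robot as it stands.
- The arm moves only by the tool play_rows, never from a script. Its argument "steps" is a list of rows, each an object with "offset": the shift along the tool's x, y, z in mm, a list of three; "rotation": the turn, a rotation vector about the tool's x, y, z in rad, a list of three. A call has 1 to 5 rows; each row shifts and turns the commanded pose from where the row before left it, along the tool's axes as they then stand; what a row does not reach is not made up. A row lasts 1/8 s, in which the tool goes at most 62.5 mm and 10.7 degrees, less where a joint would pass 70% of its speed; a pose out of reach is approached as far as the arm can. A call with a gripper value outside its range is refused whole. "claw" is the finger opening in mm, from 0 to 87.8, set as the call begins (left out, the last holds). The fingers move at their own pace and stop on an object; "grip_force" is the grip in N (left out, the last holds). Time passes only in rows, so rows that do not move let the fingers close. It gives the time, the measured TCP pose, the force and the opening at its end, in the units of the state.
- robot.state(): the state, without advancing time (a new reading comes with each control period).
- read_camera(name): name is "scene" or "top"; returns a dict with "frame" (400x640x3 uint8, red, green, blue), "mtx" (3x3 intrinsics, pixels), "R" (3x3) and "t" (3): a world point X has camera coordinates R X + t. Camera axes: x right, y down, z forward; pixel columns grow to the right and rows downward; lengths in m; the calibration is good to about 2 mm. A picture is of the moment at which its call begins. There is no depth.
- robot.finish_job(): hands the job in, once; it reports no verdict.
Trained networks look in a picture, given as the dict that the camera call returned (one of the last four; its "shot" number tells which), for a name from the list of things; names that differ only in an ending like _2 or _b are one class to them, and where a whole thing is asked for, a point or a joint stands for the part that bears it (a point fixed in the world has none). Each returns a list of dicts, best first, with "conf" (0 to 1); they miss things now and then, are a little off and sometimes report something else, mostly with a low value. They report only what shows in the picture. A call takes as long as a camera call.
- finder.boxes_of(picture, label): "bbox" ([left, top, right, bottom] in pixels, round what is visible of it).
- finder.outline_of(picture, label): "region" (400x640 bool, what is visible of it) and "bbox" ([left, top, right, bottom] in pixels, round what is visible of it).
The state is a dict: "clock": time; "joint_pos": joint angles; "qd": joint speeds; "joint_torque": joint torques, N m; "eef_pos": TCP position; "tool_rot": TCP orientation; "force": force on the tool from outside, world axes, zero at the start; "ft_torque": the same for the moment, N m; "finger_gap": finger opening in m.
Only numpy, scipy, OpenCV 4.12 (cv2) and the standard library are available. Lean on these libraries where they do the work, as an engineer would, in place of code of your own. Each camera call takes 0.05 s, during which the arm holds its last target.

## Working session

There is one attempt and no reset: what is moved stays moved. The work goes in short steps, Python scripts to look and compute and a tool call to move; the robot and the scene stay as the last step left them, time stands still between calls to the robot, and variables do not carry over. Pictures are saved under pics/ and viewed, and the job is handed in when it is done.

Besides the shell and the picture viewer there is one more tool, called after "Call:" by a JSON object that holds its "op" and its "data". play_rows: Moves the arm, as the interface text tells. Its arguments: {"type":"object","properties":{"steps":{"type":"array","items":{"type":"object","properties":{"offset":{"type":"array","items":{"type":"number"}},"rotation":{"type":"array","items":{"type":"number"}}}}},"claw":{"type":"number"},"grip_force":{"type":"number"}},"required":["steps"]}

```bash
ls -la; mkdir -p pics; python3 - <<'E'
from station import robot, read_camera, finder
import cv2
print(robot.state())
for n in ("scene","top"):
    p=read_camera(n); cv2.imwrite(f"pics/{n}0.png",p["frame"][:,:,::-1]); print(n,p["mtx"],p["R"],p["t"],p["shot"])
E
```

```text
total 12
drwxr-xr-x  3 agent agent 4096 Dec  7 02:20 .
drwxr-xr-x 23 root  root  4096 Dec  7 02:20 ..
drwxr-xr-x  2 agent agent 4096 Dec  7 02:20 pics
{'clock': 0.0, 'joint_pos': array([-75.34810749,  27.3765161 ,   1.28010356,  89.17608614,
        -0.65745752,  63.55765532,  -4.75950444]), 'qd': array([ 0.00096369, -0.06448482, -0.00467682, -0.03312735,  0.0272082 ,
       -0.01048242, -0.08225009]), 'joint_torque': array([-2.61943369e-04, -5.82848704e+01,  1.53404888e+00, -2.72613430e+01,
       -5.45379217e-02,  1.67956942e-02,  1.30673639e-04]), 'eef_pos': array([0.24002123, 0.63029315, 0.24068971]), 'tool_rot': array([1.79991011e+02, 1.02515474e-01, 6.91579865e+01]), 'force': array([ 0.33938527,  0.22074418, -0.21337586]), 'ft_torque': array([-0.02164357, -0.01489029, -0.01823971]), 'finger_gap': 0.08791183319334568}
scene [[420.9944999    0.         322.90002543]
 [  0.         420.9944999  197.02468036]
 [  0.           0.           1.        ]] [[-0.41530608  0.90940272  0.02252888]
 [ 0.48560423  0.24257159 -0.83984972]
 [-0.76922649 -0.33785458 -0.54235126]] [ 0.14022432 -0.16489216  1.57078771] 1
top [[425.54879006   0.         318.34162514]
 [  0.         425.54879006 200.63610795]
 [  0.           0.           1.        ]] [[-0.07890345 -0.99687268  0.00437208]
 [-0.97268886  0.07602743 -0.21930848]
 [ 0.21829024 -0.02155687 -0.97564577]] [0.10254991 0.54344964 1.00564594] 2
```

View pics/scene0.png

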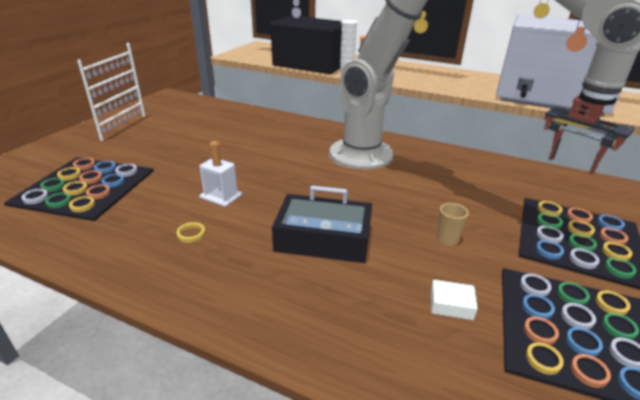

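View pics/top0.png

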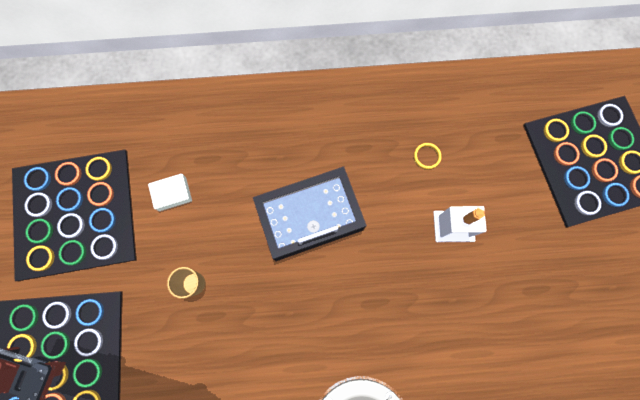

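```bash
cat > h.py <<'E'
import numpy as np, cv2, itertools
from station import robot, read_camera, finder
from scipy.optimize import minimize, least_squares
def proj(p,X):
    X=np.atleast_2d(X); c=X@p["R"].T+p["t"]; u=c@p["mtx"].T
    return u[:,:2]/u[:,2:]
def ray(p,uv,z):
    d=p["R"].T@np.linalg.inv(p["mtx"])@np.array([uv[0],uv[1],1.]); o=-p["R"].T@p["t"]
    return o+d*(z-o[2])/d[2]
def tri(ps,uvs):
    A=[];b=[]
    for p,uv in zip(ps,uvs):
        d=p["R"].T@np.linalg.inv(p["mtx"])@np.array([uv[0],uv[1],1.]);d/=np.linalg.norm(d);o=-p["R"].T@p["t"]
        P=np.eye(3)-np.outer(d,d);A.append(P);b.append(P@o)
    return np.linalg.lstsq(np.vstack(A),np.hstack(b),rcond=None)[0]
def crop(p,box,k,name):
    a,b,c,d=box; im=p["frame"][b:d,a:c,::-1]; cv2.imwrite("pics/"+name,cv2.resize(im,None,fx=k,fy=k,interpolation=cv2.INTER_CUBIC))
def Rz(a): return np.array([[np.cos(a),-np.sin(a),0],[np.sin(a),np.cos(a),0],[0,0,1]])
E
python3 - <<'E'
from h import *
ps=[read_camera(n) for n in("scene","top")]
import pickle; 
out={}
for i,p in enumerate(ps):
  for l in ["case","lid","lid_handle","stand","driver_handle","driver_tip","screw","bangle","cup","giftbox"]:
    r=finder.outline_of(p,l)
    print(i,l,[(round(q["conf"],2),[int(x) for x in q["bbox"]],int(q["region"].sum())) for q in r[:2]])
    out[i,l]=r[:2]
pickle.dump((ps,out),open("d0.pkl","wb"))
crop(ps[0],(170,130,410,280),3,"c0.png"); crop(ps[1],(240,150,500,270),3,"c1.png")
E
```

```text
0 case [(0.74, [269, 186, 370, 264], 5776)]
0 lid [(0.84, [269, 185, 375, 241], 3930)]
0 lid_handle [(0.55, [272, 187, 375, 244], 3712)]
0 stand [(0.57, [198, 162, 239, 206], 1311), (0.31, [269, 187, 374, 266], 5950)]
0 driver_handle [(0.49, [210, 141, 223, 190], 203)]
0 driver_tip [(0.64, [210, 140, 221, 193], 275)]
0 screw []
0 bangle [(0.72, [175, 223, 205, 242], 284)]
0 cup [(0.59, [437, 203, 466, 243], 945)]
0 giftbox []
1 case [(0.69, [258, 171, 370, 257], 6548)]
1 lid [(0.59, [256, 168, 365, 258], 6396)]
1 lid_handle [(0.73, [255, 169, 367, 257], 6296), (0.62, [145, 171, 190, 210], 1136)]
1 stand [(0.97, [433, 205, 488, 243], 1380)]
1 driver_handle [(0.79, [462, 209, 485, 225], 235)]
1 driver_tip [(0.69, [459, 206, 483, 223], 252), (0.31, [255, 169, 366, 256], 6236)]
1 screw [(0.68, [255, 165, 363, 261], 6668)]
1 bangle [(0.5, [413, 143, 440, 171], 193)]
1 cup [(0.96, [167, 268, 205, 296], 885), (0.74, [255, 168, 363, 257], 6271)]
1 giftbox [(0.87, [146, 170, 191, 208], 1033)]
```

View pics/c0.png

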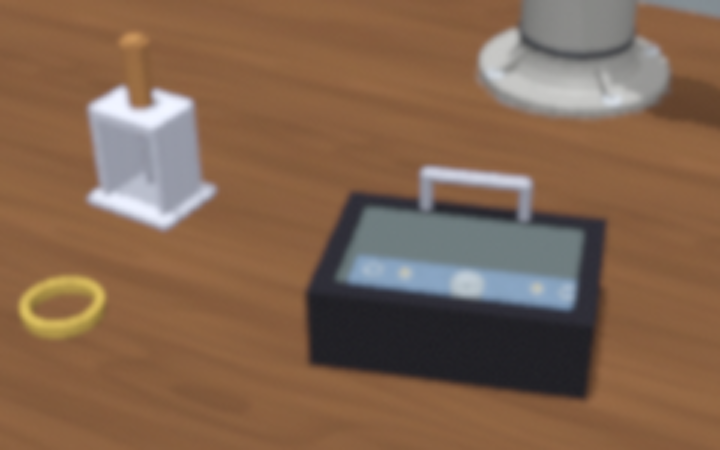

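View pics/c1.png

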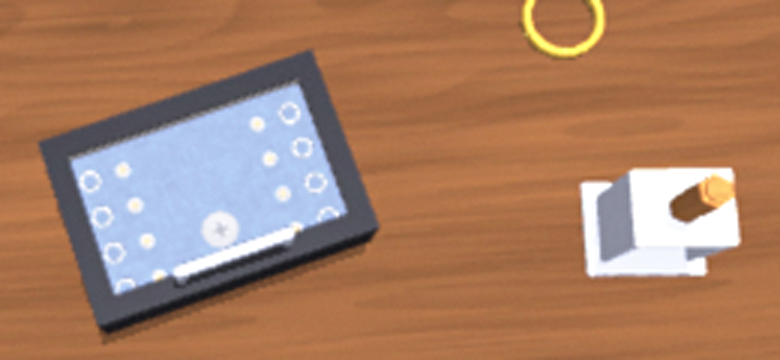

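```bash
python3 - <<'E'
from h import *
import pickle
ps,out=pickle.load(open("d0.pkl","rb"))
c0=lambda x,y:(170+(x-1)/3,130+(y-1)/3); c1=lambda x,y:(240+(x-1)/3,150+(y-1)/3)
# case params x,y,yaw ; case frame corners: +x far
obs=[(1,c1(40,145),(.08,.12,.08)),(1,c1(312,50),(.08,-.12,.08)),(1,c1(378,230),(-.08,-.12,.08)),(1,c1(103,322),(-.08,.12,.08)),
 (0,c0(310,290),(.08,-.12,.08)),(0,c0(600,322),(.08,.12,.08)),(0,c0(312,362),(.08,-.12,0)),(0,c0(585,395),(.08,.12,0)),(0,c0(352,193),(-.08,-.12,.08)),(0,c0(606,220),(-.08,.12,.08)),
 (0,c0(424,170),(-.065,-.045,.121)),(0,c0(530,180),(-.065,.045,.121)),(1,c1(180,275),(-.065,.045,.121)),(1,c1(295,232),(-.065,-.045,.121))]
def res(v,obs):
    r=[]
    for i,uv,X in obs: r.append(proj(ps[i],Rz(v[2])@np.array(X)+[v[0],v[1],0])[0]-uv)
    return np.array(r)
f=least_squares(lambda v:res(v,obs).ravel(),[.6,0,.3],loss="soft_l1"); print("case",f.x,np.degrees(f.x[2])); print(np.round(res(f.x,obs),1))
# stand
ob2=[(1,c1(632,170),(.03,.04,.108)),(1,c1(733,168),(.03,-.04,.108)),(1,c1(740,245),(-.03,-.04,.108)),(1,c1(632,248),(-.03,.04,.108)),
(1,c1(582,182),(.04,.05,0)) if 0 else (1,c1(632,170),(.03,.04,.108)),
(0,c0(88,105),(-.03,-.04,.108)) ,(0,c0(150,128),(.03,-.04,.108)),(0,c0(194,102),(.03,.04,.108)),(0,c0(130,85),(-.03,.04,.108))]
f2=least_squares(lambda v:res(v,ob2).ravel(),[.6,-.25,0],loss="soft_l1"); print("stand",f2.x,np.degrees(f2.x[2])); print(np.round(res(f2.x,ob2),1))
for a,b in [((0,c0(134,42)),(1,c1(716,189)))]:
    print("handle top",tri([ps[0],ps[1]],[a[1],b[1]]))
for (l) in [(.6,-.25)]:
    pass
E
```

```text
case [0.52005618 0.08530813 0.26937661] 15.434142632623852
[[-1.1 -0.2]
 [-0.4 -0.3]
 [ 0.9 -0.9]
 [-1.3  2.3]
 [-1.4 -0.7]
 [-1.5 -0.1]
 [-0.7  0.2]
 [ 0.9  0.6]
 [-0.6 -2. ]
 [ 0.5 -1.9]
 [ 0.9 -1.4]
 [-1.3 -1.3]
 [ 0.  -0.8]
 [-1.8  0.4]]
stand [ 0.4676571  -0.28991306 -0.0370896 ] -2.12507772395172
[[ -0.3   0.7]
 [ -0.7  -0. ]
 [  0.2  -0.8]
 [  2.5  -0.4]
 [ -0.3   0.7]
 [ 13.6  -8. ]
 [-20.2  -7.5]
 [-13.1   7.6]
 [ 20.9   4.7]]
handle top [ 0.46897447 -0.28892981  0.17466712]
```

```bash
python3 - <<'E'
from h import *
import pickle
ps,out=pickle.load(open("d0.pkl","rb"))
c0=lambda x,y:(170+(x-1)/3,130+(y-1)/3); c1=lambda x,y:(240+(x-1)/3,150+(y-1)/3)
def res(v,obs):
    return np.array([proj(ps[i],Rz(v[2])@np.array(X)+[v[0],v[1],0])[0]-uv for i,uv,X in obs])
ob2=[(1,c1(632,170),(.03,.04,.108)),(1,c1(733,168),(.03,-.04,.108)),(1,c1(740,245),(-.03,-.04,.108)),(1,c1(632,248),(-.03,.04,.108)),
(0,c0(88,105),(.03,-.04,.108)) ,(0,c0(150,128),(.03,.04,.108)),(0,c0(194,102),(-.03,.04,.108)),(0,c0(130,85),(-.03,-.04,.108))]
f2=least_squares(lambda v:res(v,ob2).ravel(),[.47,-.29,0],loss="soft_l1"); print("stand",f2.x,np.degrees(f2.x[2])); print(np.round(res(f2.x,ob2),1))
# case: black mask soft silhouettes
masks=[];
for i,p in enumerate(ps):
    g=cv2.cvtColor(p["frame"],cv2.COLOR_RGB2HSV); im=p["frame"].astype(int)
    m=((im[...,0]-im[...,2]<22)&(im.max(2)<110))
    box=(262,183,380,270) if i==0 else (245,160,375,268)
    mm=np.zeros_like(m); mm[box[1]:box[3],box[0]:box[2]]=m[box[1]:box[3],box[0]:box[2]]
    n,lab,st,_=cv2.connectedComponentsWithStats(mm.astype(np.uint8)); k=1+np.argmax(st[1:,4])
    mm=(lab==k); pts=np.argwhere(mm)[:,::-1].astype(np.float32)
    hull=cv2.convexHull(pts.astype(np.int32)); masks.append(hull)
    print(i,st[k])
corn=np.array(list(itertools.product((-.08,.08),(-.12,.12),(0,.08))))
S=8
def fill(poly):
    im=np.zeros((400,640),np.float32); big=np.zeros((110*S,140*S),np.uint8); return big
def area_iou(v,idx):
    t=0
    for i in idx:
        q=proj(ps[i],corn@Rz(v[2]).T+[v[0],v[1],0]).astype(np.float32); h=cv2.convexHull(q)
        # expand obs hull by 0.5px handled via point hull of pixel corners
        o=np.vstack([masks[i][:,0]+d for d in ((-.5,-.5),(.5,-.5),(-.5,.5),(.5,.5))]).astype(np.float32); o=cv2.convexHull(o)
        a,_=cv2.intersectConvexConvex(h,o); A,B=cv2.contourArea(h),cv2.contourArea(o); t+=1-a/(A+B-a)
    return t
for idx in ((0,1),(0,),(1,)):
    f=minimize(lambda v:area_iou(v,idx),[.52,.085,.27],method="Nelder-Mead",options=dict(initial_simplex=[[.52,.085,.27],[.525,.085,.27],[.52,.09,.27],[.52,.085,.3]],xatol=1e-5,fatol=1e-6))
    print(idx,f.x,np.degrees(f.x[2]),f.fun)
    v=f.x; print(" screw",Rz(v[2])@[-.03,0,0]+[v[0],v[1],0])
    if idx==(0,1):
        for i,p in enumerate(ps):
            b=(170,130,410,280) if i==0 else (240,150,500,270)
            im=cv2.resize(p["frame"][b[1]:b[3],b[0]:b[2],::-1],None,fx=3,fy=3,interpolation=cv2.INTER_CUBIC)
            def dr(P,v,c,close=True):
                q=(proj(p,np.array(P)@Rz(v[2]).T+[v[0],v[1],0])-b[:2])*3+1
                cv2.polylines(im,[np.round(q).astype(int)],close,c,1)
            for z in (0,.08): dr([(.08,.12,z),(.08,-.12,z),(-.08,-.12,z),(-.08,.12,z)],v,(0,255,0))
            dr([(-.065,.045,.116),(-.065,-.045,.116)],v,(0,0,255),False)
            dr([(-.03+.014*np.cos(t),.014*np.sin(t),.024) for t in np.linspace(0,6.28,20)],v,(0,0,255))
            dr([(.03,.04,.108),(.03,-.04,.108),(-.03,-.04,.108),(-.03,.04,.108)],f2.x,(0,255,0))
            dr([(.04,.05,.0),(.04,-.05,.0),(-.04,-.05,.0),(-.04,.05,.0)],f2.x,(0,255,0))
            dr([(.012*np.cos(t),.012*np.sin(t),.178) for t in np.linspace(0,6.28,20)],f2.x,(255,0,0))
            cv2.imwrite(f"pics/o{i}.png",im)
E
```

```text
stand [ 0.46839986 -0.28951092 -0.08075053] -4.6266646849298825
[[-0.1 -0.3]
 [-0.2  0.4]
 [-0.5 -0.3]
 [ 1.6 -1.4]
 [ 0.4 -0. ]
 [ 0.8 -0.7]
 [-0.5 -0.5]
 [ 0.2 -1.4]]
0 [ 273  194   99   68 3265]
1 [ 253  167  113   94 2410]
(0, 1) [0.5221973  0.0860572  0.26071473] 14.937853844016816 0.0332127601339165
 screw [0.49321112 0.07832406 0.        ]
(0,) [0.52308858 0.08668126 0.26795725] 15.352819323494021 0.017490891748534576
 screw [0.49415917 0.07873839 0.        ]
(1,) [0.52181456 0.08577341 0.26052643] 14.92706460766271 0.01073884315011775
 screw [0.49282693 0.07804573 0.        ]
```

View pics/o0.png

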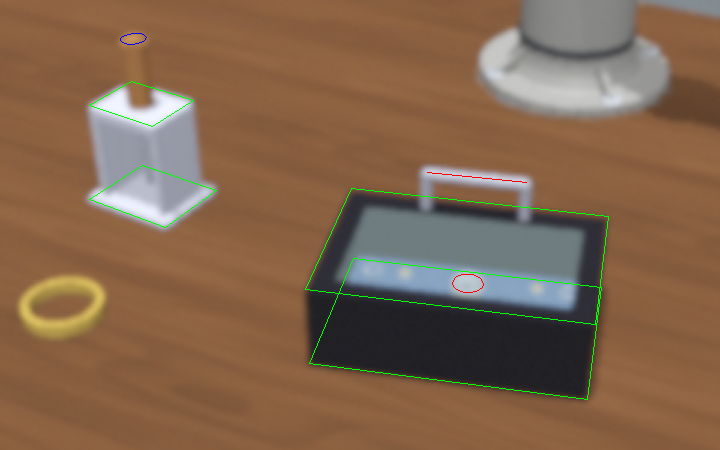

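View pics/o1.png

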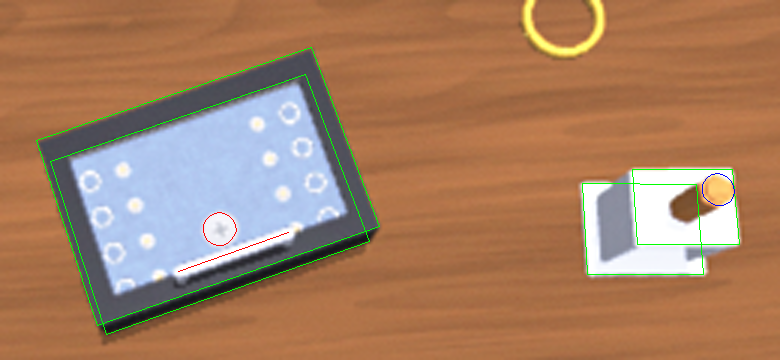

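```bash
cat >> h.py <<'E'
from scipy.spatial.transform import Rotation as Ro
import sys,json
def cur():
    s=robot.state(); return s["eef_pos"].copy(),Ro.from_euler("xyz",s["tool_rot"],degrees=True),s
def plan(tp,tyaw,n=None,tilt=0,dec=1,start=None):
    """target pos (m), yaw deg (tool down, roll 180). prints rows"""
    p,R,s=cur() if start is None else start
    T=Ro.from_euler("xyz",[180,tilt,tyaw],degrees=True) if not isinstance(tyaw,Ro) else tyaw
    rv=(R.inv()*T).as_rotvec(); d=np.array(tp)-p
    m=max(np.linalg.norm(d)/.058,np.linalg.norm(rv)/.18); n=n or int(np.ceil(m)) or 1
    rows=[];
    for k in range(n):
        off=R.inv().apply(d/n)*1000; r=rv/n
        off=np.round(off,dec)+0; r=np.round(r,4)+0
        rows.append(dict(offset=off.tolist(),rotation=r.tolist()))
        R=R*Ro.from_rotvec(r)
    for i in range(0,n,5): print(json.dumps(rows[i:i+5]))
def st():
    s=robot.state(); print("t",round(s["clock"],2),"p",np.round(s["eef_pos"],4),"rot",np.round(s["tool_rot"],2),"F",np.round(s["force"],2),"gap",round(s["finger_gap"],4),"j",np.round(s["joint_pos"],1))
E
python3 - <<'E'
from h import *
plan([.458,.069,.25],15)
E
```

```text
[{"offset": [-40.7, 36.7, -0.8], "rotation": [0.0, 0.0, 0.0859]}, {"offset": [-37.4, 40.0, -0.8], "rotation": [0.0, 0.0, 0.0859]}, {"offset": [-33.8, 43.1, -0.8], "rotation": [0.0, 0.0, 0.0859]}, {"offset": [-30.0, 45.8, -0.8], "rotation": [0.0, 0.0, 0.0859]}, {"offset": [-26.0, 48.2, -0.8], "rotation": [0.0, 0.0, 0.0859]}]
[{"offset": [-21.7, 50.3, -0.8], "rotation": [0.0, 0.0, 0.0859]}, {"offset": [-17.3, 52.0, -0.8], "rotation": [0.0, 0.0, 0.0859]}, {"offset": [-12.8, 53.3, -0.8], "rotation": [0.0, 0.0, 0.0859]}, {"offset": [-8.2, 54.2, -0.8], "rotation": [0.0, 0.0, 0.0859]}, {"offset": [-3.5, 54.7, -0.8], "rotation": [0.0, 0.0, 0.0859]}]
[{"offset": [1.2, 54.8, -0.8], "rotation": [0.0, 0.0, 0.0859]}]
```

Call:
{"op": "play_rows", "data": {"steps": [{"offset": [-41,37,-1],"rotation": [0,0,0.086]},{"offset": [-37,40,-1],"rotation": [0,0,0.086]},{"offset": [-34,43,-1],"rotation": [0,0,0.086]},{"offset": [-30,46,-1],"rotation": [0,0,0.086]},{"offset": [-26,48,-1],"rotation": [0,0,0.086]}], "claw": 50, "grip_force": 15}}

```text
clock: 1.82
eef_pos: [0.3398, 0.3736, 0.2469]
tool_rot: [-180.0, -0.0, 44.3]
force: [1.7, -0.1, -0.2]
finger_gap: 0.0501
```

Call:
{"op": "play_rows", "data": {"steps": [{"offset": [-22,50,-1],"rotation": [0,0,0.086]},{"offset": [-17,52,-1],"rotation": [0,0,0.086]},{"offset": [-13,53,-1],"rotation": [0,0,0.086]},{"offset": [-8,54,-1],"rotation": [0,0,0.086]},{"offset": [-3,55,-1],"rotation": [0,0,0.086]}]}}

```text
clock: 2.45
eef_pos: [0.4388, 0.1187, 0.2521]
tool_rot: [-180.0, -0.1, 19.7]
force: [0.5, 0.9, -0.3]
finger_gap: 0.0498
```

```bash
python3 - <<'E'
from h import *
st(); plan([.458,.069,.15],15)
E
```

```text
t 2.45 p [0.4388 0.1187 0.2521] rot [-1.7997e+02 -6.0000e-02  1.9730e+01] F [ 0.52  0.9  -0.27] gap 0.0498 j [-45.6   5.1  24.4 118.6  -2.6  56.7  -0.2]
[{"offset": [0.6, 26.7, 51.0], "rotation": [-0.0003, -0.0006, 0.0413]}, {"offset": [1.7, 26.6, 51.0], "rotation": [-0.0003, -0.0006, 0.0413]}]
```

Call:
{"op": "play_rows", "data": {"steps": [{"offset": [1,27,51],"rotation": [0,0,0.041]},{"offset": [2,27,51],"rotation": [0,0,0.041]},{"offset": [0,0,0],"rotation": [0,0,0]}]}}

```text
clock: 2.82
eef_pos: [0.4564, 0.0677, 0.1472]
tool_rot: [179.9, 0.4, 15.0]
force: [0.4, -0.7, 1.2]
finger_gap: 0.0498
```

```bash
python3 - <<'E'
from h import *
st()
for i,n in enumerate(("scene","top")):
    p=read_camera(n); crop(p,(260,130,420,270) if i==0 else (230,150,410,290),4,f"g{i}.png")
    # mark expected tcp
    print(proj(p,robot.state()["eef_pos"]))
E
```

```text
t 2.83 p [0.4564 0.0677 0.1472] rot [179.89   0.39  14.96] F [ 0.4  -0.65  1.23] gap 0.0498 j [-38.7  15.7  26.3 123.8 -10.   42.8   9.1]
[[329.18028944 177.75694437]]
[[316.83572837 231.60827558]]
```

View pics/g0.png

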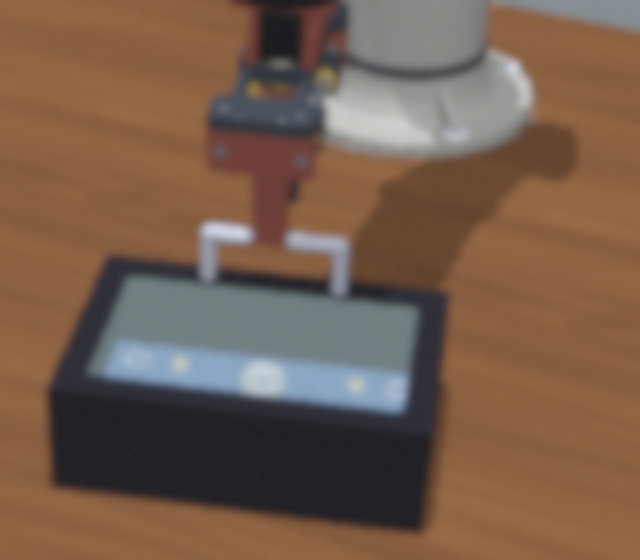

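View pics/g1.png

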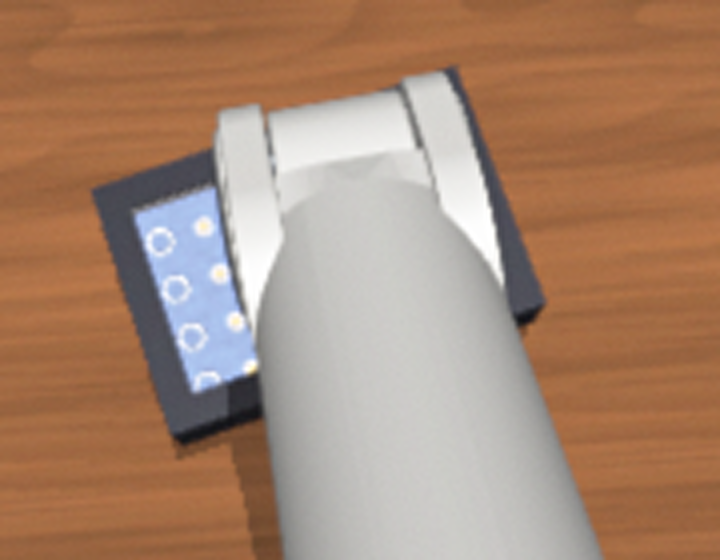

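Call:
{"op": "play_rows", "data": {"steps": [{"offset": [1.5,-1,16],"rotation": [0,0,0]},{"offset": [0,0,15],"rotation": [0,0,0]},{"offset": [0,0,0],"rotation": [0,0,0]}]}}

```text
clock: 3.3
eef_pos: [0.4587, 0.0718, 0.1178]
tool_rot: [-180.0, 0.1, 15.2]
force: [-0.4, -0.4, -0.3]
finger_gap: 0.0501
```

Call:
{"op": "play_rows", "data": {"steps": [{"offset": [0,0,0],"rotation": [0,0,0]},{"offset": [0,0,0],"rotation": [0,0,0]},{"offset": [0,0,0],"rotation": [0,0,0]},{"offset": [0,0,0],"rotation": [0,0,0]}], "claw": 0, "grip_force": 15}}

```text
clock: 3.8
eef_pos: [0.4597, 0.0715, 0.1188]
tool_rot: [-180.0, -0.0, 15.2]
force: [-0.5, 0.2, 0.4]
finger_gap: 0.0134
```

```bash
python3 - <<'E'
from h import *
st()
E
```

```text
t 3.8 p [0.4597 0.0715 0.1188] rot [-1.7999e+02 -2.0000e-02  1.5180e+01] F [-0.55  0.18  0.4 ] gap 0.0134 j [-37.4  18.8  24.9 124.8 -12.6  38.7  11.3]
```

Call:
{"op": "play_rows", "data": {"steps": [{"offset": [0,0,0],"rotation": [0,0,0]},{"offset": [0,0,0],"rotation": [0,0,0]}]}}

```text
clock: 4.05
eef_pos: [0.4592, 0.0714, 0.1187]
tool_rot: [-180.0, 0.0, 15.2]
force: [-3.7, -0.8, 5.5]
finger_gap: 0.0098
```

```bash
cat > arc.py <<'E'
from h import *
st()
p,R,s=cur()
# TCP relative to hinge; move on arc starting at the current TCP point
yaw=np.radians(15); c=np.array([.5215,.0857]); ex=np.array([np.cos(yaw),np.sin(yaw)])
off=np.array([-.065,.046])-np.array([.08,0]) # from hinge in (x,z)
E
python3 arc.py
```

```text
t 4.05 p [0.4592 0.0714 0.1187] rot [-1.7999e+02  5.0000e-02  1.5180e+01] F [-3.67 -0.81  5.53] gap 0.0098 j [-37.4  18.8  24.9 124.8 -12.5  38.7  11.3]
```

```bash
python3 - <<'E'
from h import *
r=np.hypot(145,46);a0=np.arctan2(46,145)
th=np.radians(np.r_[0,4,10,18,28,38,48,58,68,78,88,94,99,103])
x=r*(np.cos(a0)-np.cos(a0+th)); z=r*(np.sin(a0+th)-np.sin(a0))
print(np.round(np.c_[np.degrees(th[1:]),np.diff(x),-np.diff(z)],1))
E
```

```text
[[  4.    3.6 -10. ]
 [ 10.    6.6 -14.5]
 [ 18.   11.1 -18.1]
 [ 28.   17.3 -20.1]
 [ 38.   20.5 -16.8]
 [ 48.   23.1 -13. ]
 [ 58.   25.   -8.8]
 [ 68.   26.2  -4.3]
 [ 78.   26.5   0.3]
 [ 88.   26.1   4.9]
 [ 94.   15.1   5.1]
 [ 99.   12.1   5.4]
 [103.    9.3   5.1]]
```

Call:
{"op": "play_rows", "data": {"steps": [{"offset": [3.6,0,-10],"rotation": [0,0,0]},{"offset": [6.6,0,-14.5],"rotation": [0,0,0]},{"offset": [11.1,0,-18.1],"rotation": [0,0,0]},{"offset": [17.3,0,-20.1],"rotation": [0,0,0]},{"offset": [0,0,0],"rotation": [0,0,0]}]}}

```text
clock: 4.68
eef_pos: [0.4959, 0.0811, 0.1829]
tool_rot: [-180.0, 0.2, 15.2]
force: [-10.2, -2.3, 8.1]
finger_gap: 0.0093
```

```bash
python3 - <<'E'
from h import *
st()
p=read_camera("scene"); crop(p,(230,90,430,270),3,"l0.png")
E
```

```text
t 4.67 p [0.4959 0.0811 0.1829] rot [-179.95    0.2    15.16] F [-10.19  -2.29   8.05] gap 0.0093 j [-38.9  16.2  26.9 117.1  -9.7  48.9   8.6]
```

View pics/l0.png

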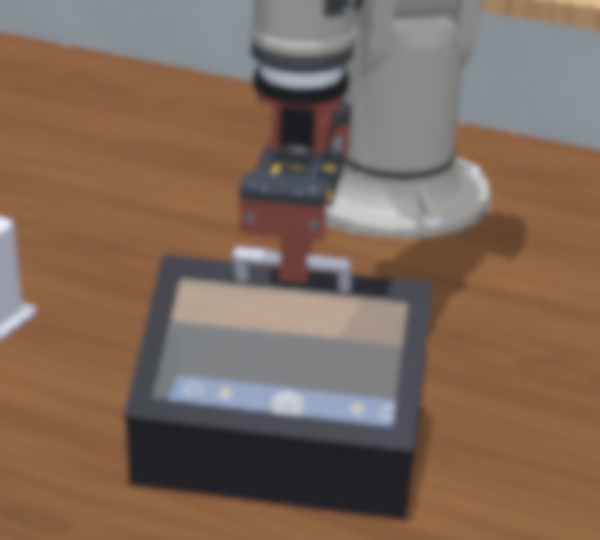

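Call:
{"op": "play_rows", "data": {"steps": [{"offset": [19,0,-18.3],"rotation": [0,0,0]},{"offset": [23.1,0,-13.5],"rotation": [0,0,0]},{"offset": [25,0,-9],"rotation": [0,0,0]},{"offset": [26.2,0,-4.3],"rotation": [0,0,0]},{"offset": [0,0,0],"rotation": [0,0,0]}]}}

```text
clock: 5.35
eef_pos: [0.5892, 0.106, 0.2279]
tool_rot: [179.9, -0.2, 15.2]
force: [-0.9, -1.5, 6.9]
finger_gap: 0.0095
```

Call:
{"op": "play_rows", "data": {"steps": [{"offset": [26.5,0,0.3],"rotation": [0,0,0]},{"offset": [26.1,0,4.9],"rotation": [0,0,0]},{"offset": [15,0,5.1],"rotation": [0,0,0]},{"offset": [0,0,0],"rotation": [0,0,0]}]}}

```text
clock: 5.85
eef_pos: [0.6535, 0.1234, 0.2165]
tool_rot: [179.9, -0.1, 15.2]
force: [2.3, -2.3, 3.4]
finger_gap: 0.0093
```

```bash
python3 - <<'E'
from h import *
st()
p=read_camera("scene"); crop(p,(230,70,430,270),3,"l1.png")
E
```

```text
t 5.85 p [0.6535 0.1234 0.2165] rot [ 1.7993e+02 -1.2000e-01  1.5160e+01] F [ 2.34 -2.27  3.35] gap 0.0093 j [-34.4  29.4  26.1  93.5 -14.3  60.3  11.1]
```

View pics/l1.png

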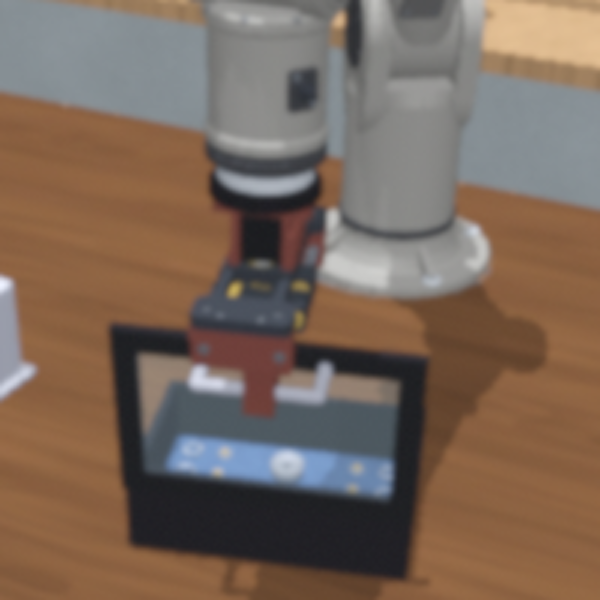

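Call:
{"op": "play_rows", "data": {"steps": [{"offset": [12.1,0,5.4],"rotation": [0,0,0]},{"offset": [9.3,0,5.1],"rotation": [0,0,0]},{"offset": [0,0,0],"rotation": [0,0,0]}]}}

```text
clock: 6.28
eef_pos: [0.6739, 0.129, 0.2053]
tool_rot: [179.9, -0.1, 15.2]
force: [3.3, -2.5, 3.1]
finger_gap: 0.0091
```

```bash
python3 - <<'E'
from h import *
st()
p=read_camera("scene"); crop(p,(230,70,430,270),3,"l2.png")
E
```

```text
t 6.28 p [0.6739 0.129  0.2053] rot [ 1.7994e+02 -5.0000e-02  1.5170e+01] F [ 3.28 -2.51  3.11] gap 0.0091 j [-33.5  32.   25.7  90.8 -15.2  60.6  11.5]
```

View pics/l2.png

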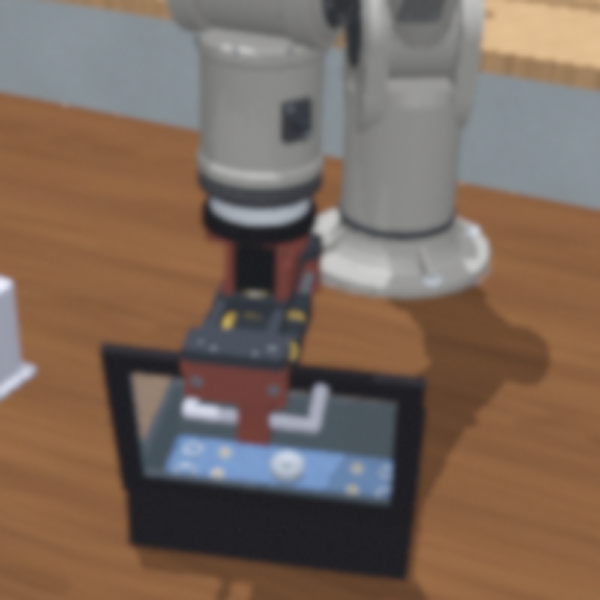

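Call:
{"op": "play_rows", "data": {"steps": [{"offset": [3,0,1.8],"rotation": [0,0,0]},{"offset": [3,0,1.9],"rotation": [0,0,0]},{"offset": [0,0,0],"rotation": [0,0,0]}]}}

```text
clock: 6.7
eef_pos: [0.6745, 0.1293, 0.2027]
tool_rot: [-179.9, 0.6, 15.1]
force: [-16.0, -6.3, 20.1]
finger_gap: 0.0094
```

Call:
{"op": "play_rows", "data": {"steps": [{"offset": [-4.5,0,-2],"rotation": [0,0,0]},{"offset": [0,0,0],"rotation": [0,0,0]}]}}

```text
clock: 6.95
eef_pos: [0.6736, 0.1291, 0.2034]
tool_rot: [180.0, 0.1, 15.2]
force: [0.5, -5.0, -0.4]
finger_gap: 0.0097
```

Call:
{"op": "play_rows", "data": {"steps": [{"offset": [0,0,0],"rotation": [0,0,0]},{"offset": [0,0,0],"rotation": [0,0,0]},{"offset": [0,0,0],"rotation": [0,0,0]}], "claw": 26}}

```text
clock: 7.32
eef_pos: [0.674, 0.1308, 0.2036]
tool_rot: [-180.0, 0.0, 15.2]
force: [0.8, -0.0, 0.4]
finger_gap: 0.0261
```

```bash
python3 - <<'E'
from h import *
st()
p=read_camera("scene"); crop(p,(230,70,430,270),3,"l3.png")
E
```

```text
t 7.33 p [0.674  0.1308 0.2036] rot [-1.7995e+02  3.0000e-02  1.5240e+01] F [ 0.85 -0.04  0.37] gap 0.0261 j [-33.5  32.2  25.6  90.8 -15.4  60.6  11.5]
```

View pics/l3.png

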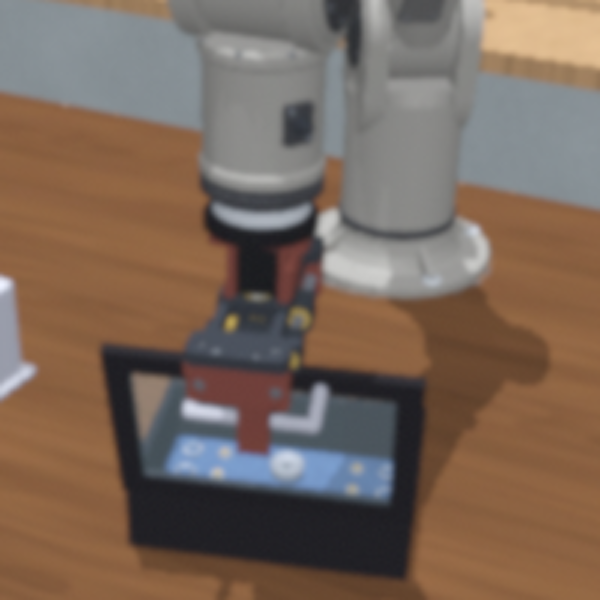

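Call:
{"op": "play_rows", "data": {"steps": [{"offset": [3,0,-15],"rotation": [0,0,0]},{"offset": [0,0,-20],"rotation": [0,0,0]},{"offset": [3,0,-40],"rotation": [0,0,0]},{"offset": [0,0,-50],"rotation": [0,0,0]},{"offset": [0,0,0],"rotation": [0,0,0]}]}}

```text
clock: 8.0
eef_pos: [0.6825, 0.1309, 0.3358]
tool_rot: [180.0, -0.6, 15.1]
force: [0.6, -0.0, -0.6]
finger_gap: 0.0262
```

```bash
python3 - <<'E'
from h import *
st()
p=read_camera("scene"); crop(p,(230,70,430,270),3,"l4.png")
plan([.468,-.2895,.31],15)
E
```

```text
t 8.0 p [0.6825 0.1309 0.3358] rot [180.    -0.59  15.15] F [ 0.64 -0.04 -0.59] gap 0.0262 j [-34.5  27.1  27.9  81.2 -12.9  74.2   9.4]
[{"offset": [-35.1, 38.9, 2.3], "rotation": [0.0, -0.0007, 0.0003]}, {"offset": [-35.1, 38.9, 2.3], "rotation": [0.0, -0.0007, 0.0003]}, {"offset": [-35.1, 38.9, 2.4], "rotation": [0.0, -0.0007, 0.0003]}, {"offset": [-35.1, 38.9, 2.4], "rotation": [0.0, -0.0007, 0.0003]}, {"offset": [-35.1, 38.9, 2.4], "rotation": [0.0, -0.0007, 0.0003]}]
[{"offset": [-35.0, 39.0, 2.4], "rotation": [0.0, -0.0007, 0.0003]}, {"offset": [-35.0, 39.0, 2.5], "rotation": [0.0, -0.0007, 0.0003]}, {"offset": [-35.0, 39.0, 2.5], "rotation": [0.0, -0.0007, 0.0003]}, {"offset": [-35.0, 39.0, 2.5], "rotation": [0.0, -0.0007, 0.0003]}]
```

View pics/l4.png

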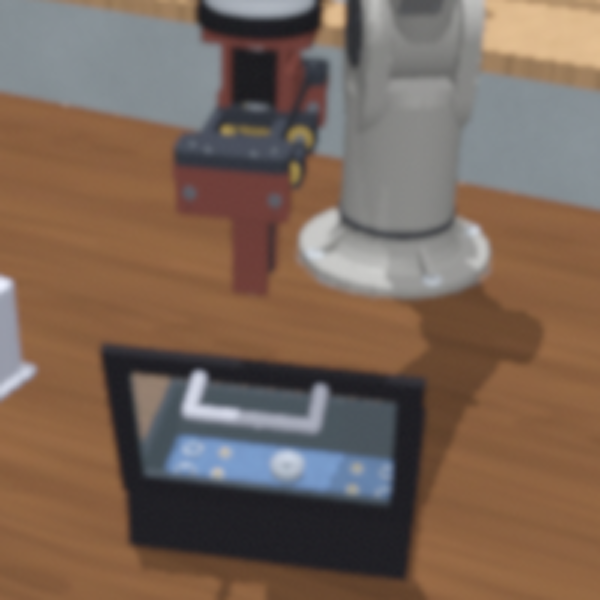

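Call:
{"op": "play_rows", "data": {"steps": [{"offset": [-35,39,0],"rotation": [0,-0.001,0]},{"offset": [-35,39,0],"rotation": [0,-0.001,0]},{"offset": [-35,39,2],"rotation": [0,-0.001,0]},{"offset": [-35,39,3],"rotation": [0,-0.001,0]},{"offset": [-35,39,4],"rotation": [0,-0.001,0]}], "claw": 60}}

```text
clock: 8.68
eef_pos: [0.5607, -0.1041, 0.3198]
tool_rot: [-180.0, 0.3, 15.2]
force: [0.3, -1.1, -0.2]
finger_gap: 0.0597
```

Call:
{"op": "play_rows", "data": {"steps": [{"offset": [-35,39,5],"rotation": [0,-0.001,0]},{"offset": [-35,39,5],"rotation": [0,-0.001,0]},{"offset": [-35,39,5],"rotation": [0,0,0]},{"offset": [-35,39,3],"rotation": [0,0,0]},{"offset": [0,0,0],"rotation": [0,0,0]}]}}

```text
clock: 9.3
eef_pos: [0.4644, -0.294, 0.303]
tool_rot: [180.0, 0.5, 14.7]
force: [0.1, 0.4, -0.2]
finger_gap: 0.0603
```

```bash
python3 - <<'E'
from h import *
st()
import pickle
ps=[read_camera(n) for n in("scene","top")]
pickle.dump(ps,open("d1.pkl","wb"))
crop(ps[0],(180,90,400,270),3.4,"s0.png"); crop(ps[1],(230,130,390,270),4.5,"s1.png")
E
```

```text
t 9.3 p [ 0.4644 -0.294   0.303 ] rot [179.98   0.49  14.71] F [ 0.09  0.4  -0.19] gap 0.0603 j [ -6.   14.1  38.4 103.9  -9.2  65.6  50.1]
```

View pics/s0.png

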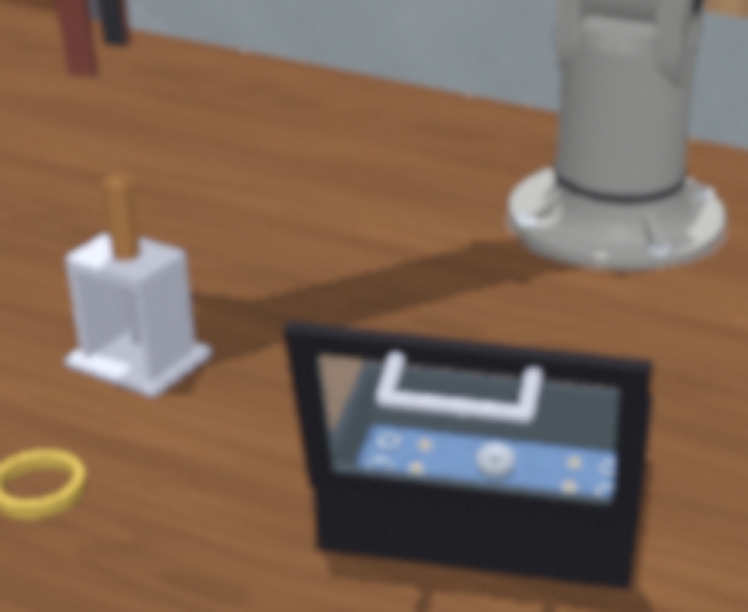

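View pics/s1.png

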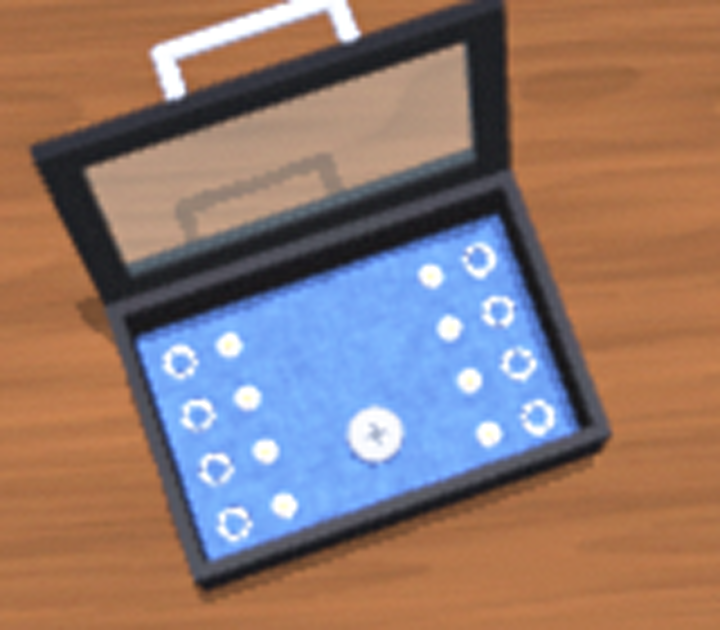

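```bash
python3 - <<'E'
from h import *
import pickle
ps=pickle.load(open("d1.pkl","rb"))
p=ps[1]; im=p["frame"].astype(int)
sub=im[210:242,298:330]
bright=(sub[...,0]>150)
m=bright.astype(np.uint8); n,lab,stt,cen=cv2.connectedComponentsWithStats(m); print(stt,cen)
k=1+np.argmax(stt[1:,4]); 
ys,xs=np.where(lab==k); (cx,cy),(a,b),ang=cv2.fitEllipse(cv2.findContours((lab==k).astype(np.uint8),cv2.RETR_EXTERNAL,cv2.CHAIN_APPROX_NONE)[0][0])
uv=(298+cx,210+cy); print("ellipse",uv,a,b)
for z in (.02,.025,.028): print(z,ray(p,uv,z))
crop(p,(300,214,327,240),22,"s2.png")
# scene
q=ps[0]; uv0=(180+494/3.4,90+457/3.4); print("scene",[ray(q,uv0,z) for z in (.022,.027)])
print("tri",tri([q,p],[uv0,uv]))
# stand handle again
s0=(180+118/3.4,90+180/3.4)
print(proj(q,[.468,-.2895,.178]),s0)
E
```

```text
[[  0   0  32  32 898]
 [  9  10  13  13 126]] [[15.56681514 15.45100223]
 [15.02380952 15.84920635]]
ellipse (313.0199270248413, 225.86520957946777) 11.756087303161621 11.959532737731934
0.02 [0.49369143 0.07758488 0.02      ]
0.025 [0.49287414 0.07760806 0.025     ]
0.028 [0.49238377 0.07762197 0.028     ]
scene [array([0.49326117, 0.07773472, 0.022     ]), array([0.49946028, 0.08038948, 0.027     ])]
tri [0.49332846 0.07767265 0.02203575]
[[214.0440008  142.37205499]] (214.70588235294116, 142.94117647058823)
```

View pics/s2.png

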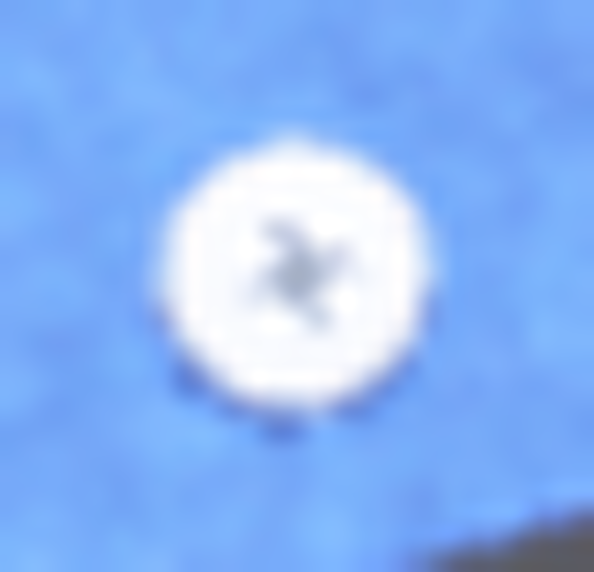

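```bash
python3 - <<'E'
from h import *
plan([.4685,-.2892,.2],14.7); plan([.4685,-.2892,.15],14.7)
E
```

```text
[{"offset": [1.0, -0.1, 51.4], "rotation": [-0.0005, 0.0037, 0.0037]}, {"offset": [0.8, -0.1, 51.4], "rotation": [-0.0005, 0.0037, 0.0037]}]
[{"offset": [0.8, 0.0, 50.9], "rotation": [-0.0003, 0.0025, 0.0024]}, {"offset": [0.6, -0.1, 50.9], "rotation": [-0.0003, 0.0025, 0.0024]}, {"offset": [0.5, -0.1, 50.9], "rotation": [-0.0003, 0.0025, 0.0024]}]
```

Call:
{"op": "play_rows", "data": {"steps": [{"offset": [1,0,51],"rotation": [0,0.003,0]},{"offset": [1,0,51],"rotation": [0,0.003,0]},{"offset": [0,0,0],"rotation": [0,0,0]}]}}

```text
clock: 9.78
eef_pos: [0.4679, -0.2865, 0.1981]
tool_rot: [-179.7, 0.4, 15.3]
force: [-0.1, -0.3, -0.2]
finger_gap: 0.0602
```

```bash
python3 - <<'E'
from h import *
st()
for i,n in enumerate(("scene","top")):
    p=read_camera(n); crop(p,(170,90,290,220) if i==0 else (400,150,540,270),4.5,f"h{i}.png")
plan([.4685,-.2892,.15],14.7)
E
```

```text
t 9.78 p [ 0.4679 -0.2865  0.1981] rot [-179.71    0.4    15.34] F [-0.1  -0.3  -0.18] gap 0.0602 j [ -3.2  21.1  35.5 110.6 -14.9  53.4  54.9]
[{"offset": [-1.6, -0.3, 52.1], "rotation": [0.0002, 0.0009, 0.0099]}]
```

View pics/h0.png

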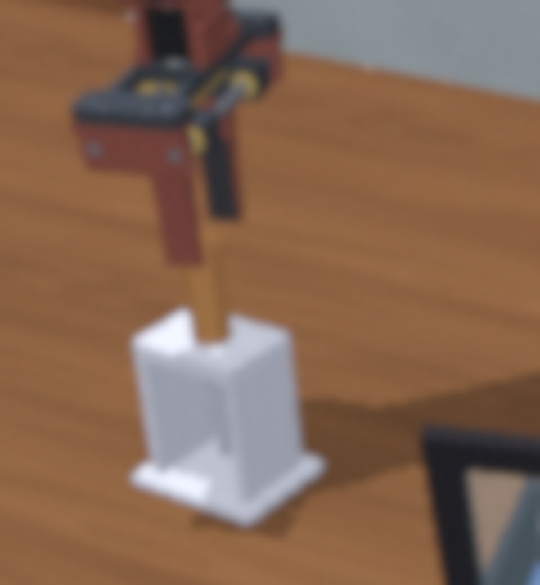

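View pics/h1.png

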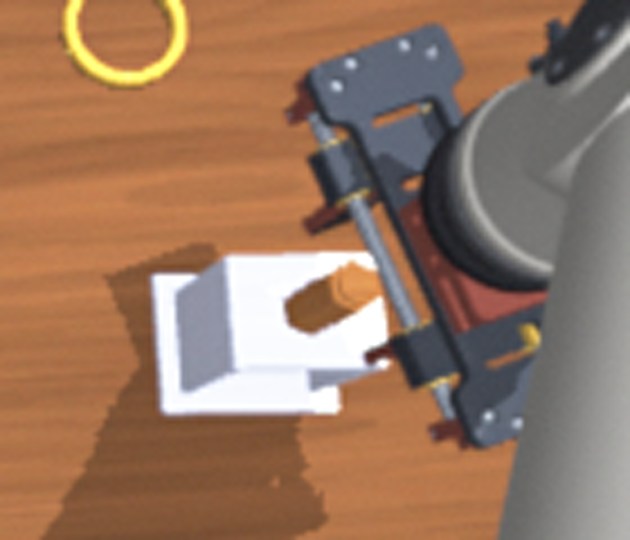

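Call:
{"op": "play_rows", "data": {"steps": [{"offset": [0,2,24],"rotation": [0,0,0]},{"offset": [-1,0,24],"rotation": [0,0,0]},{"offset": [0,0,0],"rotation": [0,0,0]}]}}

```text
clock: 10.25
eef_pos: [0.4694, -0.2916, 0.1541]
tool_rot: [-180.0, 0.0, 15.2]
force: [0.8, -0.3, -0.2]
finger_gap: 0.0601
```

Call:
{"op": "play_rows", "data": {"steps": [{"offset": [0,0,0],"rotation": [0,0,0]},{"offset": [0,0,0],"rotation": [0,0,0]},{"offset": [0,0,0],"rotation": [0,0,0]},{"offset": [0,0,0],"rotation": [0,0,0]},{"offset": [0,0,0],"rotation": [0,0,0]}], "claw": 10, "grip_force": 20}}

```text
clock: 10.88
eef_pos: [0.469, -0.2919, 0.1536]
tool_rot: [180.0, 0.0, 15.2]
force: [-0.2, 1.2, 3.8]
finger_gap: 0.0263
```

```bash
python3 - <<'E'
from h import *
st()
E
```

```text
t 10.88 p [ 0.469  -0.2919  0.1536] rot [1.7999e+02 2.0000e-02 1.5190e+01] F [-0.22  1.18  3.79] gap 0.0263 j [ -0.9  24.7  33.7 112.5 -18.2  48.   57.9]
```

Call:
{"op": "play_rows", "data": {"steps": [{"offset": [0,0,0],"rotation": [0,0,0]},{"offset": [0,0,0],"rotation": [0,0,0]}]}}

```text
clock: 11.12
eef_pos: [0.4691, -0.2919, 0.1536]
tool_rot: [180.0, 0.0, 15.2]
force: [0.3, 0.6, 5.8]
finger_gap: 0.0261
```

```bash
python3 - <<'E'
from h import *
import pickle
p=pickle.load(open("d1.pkl","rb"))[1]
crop(p,(458,198,492,228),20,"x0.png")
for z in (.178,):
  for k in range(6):
    print(k, proj(p,[.4685+.01386*np.cos(np.radians(60*k)),-.289+.01386*np.sin(np.radians(60*k)),z]))
E
```

```text
0 [[477.71943338 206.61432716]]
1 [[472.85934782 210.08393019]]
2 [[473.85313322 216.22599371]]
3 [[479.74103337 218.89249096]]
4 [[484.61028376 215.39046489]]
5 [[483.58250371 209.25445752]]
```

View pics/x0.png

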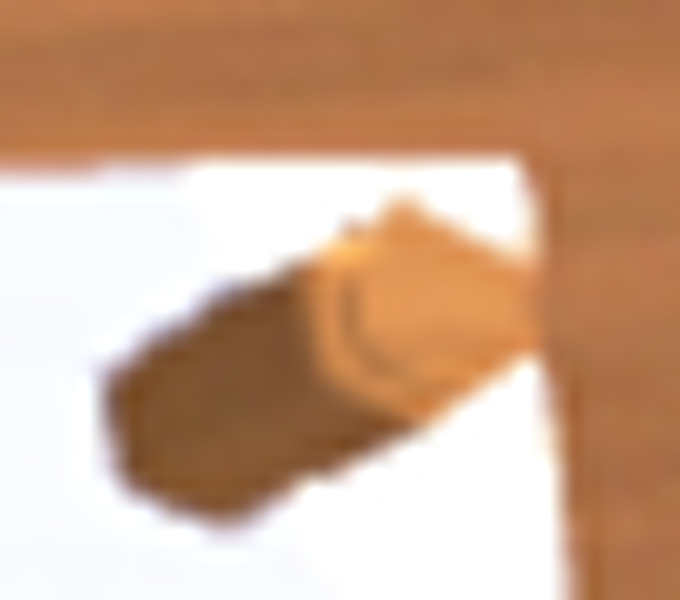

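Call:
{"op": "play_rows", "data": {"steps": [{"offset": [0,0,0],"rotation": [0,0,0]},{"offset": [0,0,0],"rotation": [0,0,0]},{"offset": [0,0,0],"rotation": [0,0,-0.11]},{"offset": [0,0,0],"rotation": [0,0,-0.11]}], "claw": 36}}

```text
clock: 11.62
eef_pos: [0.4685, -0.2917, 0.1528]
tool_rot: [-180.0, 0.1, 28.0]
force: [0.9, -0.3, -1.1]
finger_gap: 0.0359
```

Call:
{"op": "play_rows", "data": {"steps": [{"offset": [0,0,0],"rotation": [0,0,0]},{"offset": [0,0,0],"rotation": [0,0,0]},{"offset": [0,0,0],"rotation": [0,0,0]},{"offset": [0,0,0],"rotation": [0,0,0]},{"offset": [0,0,0],"rotation": [0,0,0]}], "claw": 10}}

```text
clock: 12.25
eef_pos: [0.4686, -0.2917, 0.1531]
tool_rot: [-180.0, 0.1, 27.8]
force: [0.0, -1.3, -0.5]
finger_gap: 0.0238
```

```bash
python3 - <<'E'
from h import *
st()
E
```

```text
t 12.25 p [ 0.4686 -0.2917  0.1531] rot [-1.7998e+02  7.0000e-02  2.7780e+01] F [ 0.05 -1.33 -0.5 ] gap 0.0238 j [  1.5  24.1  30.5 112.4 -16.2  47.7  68.6]
```

Call:
{"op": "play_rows", "data": {"steps": [{"offset": [0,0,0],"rotation": [0,0,0]},{"offset": [0,0,0],"rotation": [0,0,0]},{"offset": [0,-2,0],"rotation": [0,0,0]},{"offset": [0,0,0],"rotation": [0,0,0]}], "claw": 34}}

```text
clock: 12.75
eef_pos: [0.4677, -0.2899, 0.1532]
tool_rot: [-180.0, 0.1, 27.8]
force: [-0.2, 1.0, -0.0]
finger_gap: 0.0339
```

Call:
{"op": "play_rows", "data": {"steps": [{"offset": [0,0,0],"rotation": [0,0,0]},{"offset": [0,0,0],"rotation": [0,0,0]},{"offset": [0,0,0],"rotation": [0,0,0]},{"offset": [0,0,0],"rotation": [0,0,0]},{"offset": [0,0,0],"rotation": [0,0,0]}], "claw": 10, "grip_force": 45}}

```text
clock: 13.38
eef_pos: [0.4678, -0.2901, 0.1532]
tool_rot: [-180.0, 0.1, 27.8]
force: [0.1, 0.5, 1.2]
finger_gap: 0.0242
```

```bash
python3 - <<'E'
from h import *
st()
E
```

```text
t 13.38 p [ 0.4678 -0.2901  0.1532] rot [-1.7999e+02  5.0000e-02  2.7790e+01] F [0.13 0.47 1.24] gap 0.0242 j [  1.3  23.9  30.5 112.7 -16.1  47.6  68.4]
```

Call:
{"op": "play_rows", "data": {"steps": [{"offset": [0,0,-15],"rotation": [0,0,0]},{"offset": [0,0,-35],"rotation": [0,0,0]},{"offset": [0,0,-40],"rotation": [0,0,0]},{"offset": [0,0,-40],"rotation": [0,0,0]},{"offset": [0,0,0],"rotation": [0,0,0]}]}}

```text
clock: 14.0
eef_pos: [0.4692, -0.2913, 0.2869]
tool_rot: [179.7, -0.2, 27.8]
force: [0.6, 0.8, -1.4]
finger_gap: 0.0237
```

```bash
python3 - <<'E'
from h import *
import pickle
st()
ps=[read_camera(n) for n in("scene","top")]
pickle.dump(ps,open("d2.pkl","wb"))
crop(ps[0],(170,70,300,220),4,"k0.png"); crop(ps[1],(400,150,540,270),4.5,"k1.png")
p,R,s=cur()
for q in ps: print(proj(q,[p,p+R.apply([0,0,.135]),p+R.apply([0,0,.045])]))
E
```

```text
t 14.0 p [ 0.4692 -0.2913  0.2869] rot [179.73  -0.21  27.76] F [ 0.63  0.83 -1.36] gap 0.0237 j [ -3.1  14.5  34.6 105.   -9.2  62.9  62.5]
[[209.49280643 107.37526241]
 [215.22341427 151.56233716]
 [211.48210199 122.71415038]]
[[499.12243241 202.85078794]
 [474.30332575 215.57738378]
 [490.0253786  207.51552179]]
```

View pics/k0.png

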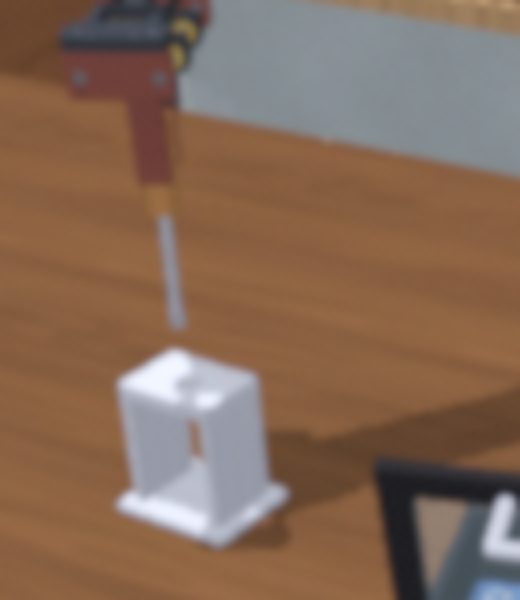

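View pics/k1.png

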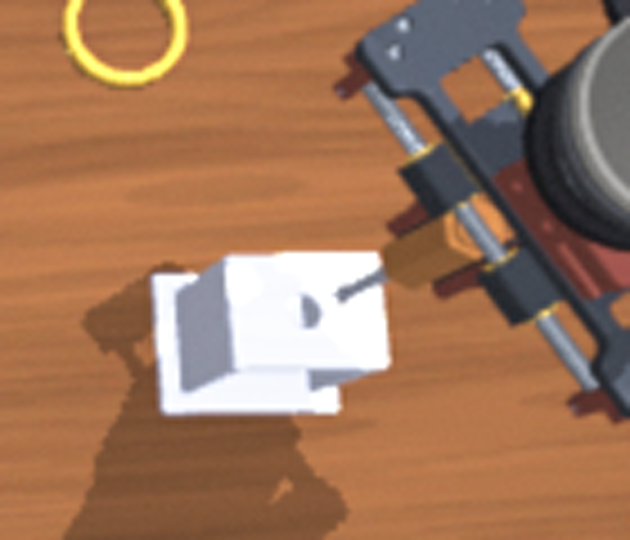

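```bash
python3 - <<'E'
from h import *
import pickle
ps=pickle.load(open("d2.pkl","rb"))
print("tip",tri(ps,[(214.3,152.0),(475.8,215.6)]))
print("hole top", ray(ps[1],(400+311/4.5,150+312/4.5),.108))
print("hole scn", ray(ps[0],(170+190/4,70+382/4),.108))
p,R,s=cur()
T=Ro.from_euler("xyz",[180,0,90],degrees=True)
plan([.485,-.1,.285],90)
E
```

```text
tip [ 0.46752872 -0.29386208  0.1460223 ]
hole top [ 0.46599849 -0.29189147  0.108     ]
hole scn [ 0.47551748 -0.28150796  0.108     ]
[{"offset": [14.8, -22.8, -0.2], "rotation": [-0.0001, 0.0, -0.1551]}, {"offset": [18.2, -20.3, -0.2], "rotation": [-0.0001, 0.0, -0.1551]}, {"offset": [21.1, -17.2, -0.2], "rotation": [-0.0001, 0.0, -0.1551]}, {"offset": [23.5, -13.8, -0.2], "rotation": [-0.0001, 0.0, -0.1551]}, {"offset": [25.3, -10.0, -0.3], "rotation": [-0.0001, 0.0, -0.1551]}]
[{"offset": [26.6, -5.9, -0.3], "rotation": [-0.0001, 0.0, -0.1551]}, {"offset": [27.2, -1.7, -0.3], "rotation": [-0.0001, 0.0, -0.1551]}]
```

Call:
{"op": "play_rows", "data": {"steps": [{"offset": [15,-23,0],"rotation": [0,0,-0.155]},{"offset": [18,-20,0],"rotation": [0,0,-0.155]},{"offset": [21,-17,0],"rotation": [0,0,-0.155]},{"offset": [23,-14,0],"rotation": [0,0,-0.155]},{"offset": [25,-10,0],"rotation": [0,0,-0.155]}]}}

```text
clock: 14.72
eef_pos: [0.4788, -0.1542, 0.2816]
tool_rot: [-179.8, 0.1, 72.5]
force: [0.1, 1.0, -0.9]
finger_gap: 0.0242
```

Call:
{"op": "play_rows", "data": {"steps": [{"offset": [27,-6,0],"rotation": [0,0,-0.155]},{"offset": [27,-2,0],"rotation": [0,0,-0.155]},{"offset": [0,0,0],"rotation": [0,0,0]}]}}

```text
clock: 15.1
eef_pos: [0.4839, -0.0988, 0.2817]
tool_rot: [-179.8, -0.0, 90.1]
force: [-0.9, 0.1, -0.1]
finger_gap: 0.0239
```

```bash
python3 - <<'E'
from h import *
st(); plan([.493,.0777,.285],158)
E
```

```text
t 15.1 p [ 0.4839 -0.0988  0.2817] rot [-1.7978e+02 -2.0000e-02  9.0140e+01] F [-0.93  0.08 -0.07] gap 0.0239 j [-13.    7.7  19.2 111.5  -2.9  61.5  97.6]
[{"offset": [25.2, 1.4, -0.5], "rotation": [-0.0005, -0.0004, -0.1692]}, {"offset": [24.6, 5.6, -0.5], "rotation": [-0.0005, -0.0004, -0.1692]}, {"offset": [23.3, 9.6, -0.5], "rotation": [-0.0005, -0.0004, -0.1692]}, {"offset": [21.4, 13.4, -0.5], "rotation": [-0.0005, -0.0004, -0.1692]}, {"offset": [18.8, 16.8, -0.5], "rotation": [-0.0005, -0.0004, -0.1692]}]
[{"offset": [15.7, 19.8, -0.5], "rotation": [-0.0005, -0.0004, -0.1692]}, {"offset": [12.1, 22.1, -0.5], "rotation": [-0.0005, -0.0004, -0.1692]}]
```

Call:
{"op": "play_rows", "data": {"steps": [{"offset": [25,1,0],"rotation": [0,0,-0.169]},{"offset": [25,6,0],"rotation": [0,0,-0.169]},{"offset": [23,10,0],"rotation": [0,0,-0.169]},{"offset": [21,13,0],"rotation": [0,0,-0.169]},{"offset": [19,17,0],"rotation": [0,0,-0.169]}]}}

```text
clock: 15.72
eef_pos: [0.4913, 0.0241, 0.2821]
tool_rot: [-179.8, -0.1, 138.4]
force: [1.5, -0.3, -1.8]
finger_gap: 0.0239
```

Call:
{"op": "play_rows", "data": {"steps": [{"offset": [16,20,0],"rotation": [0,0,-0.169]},{"offset": [12,22,0],"rotation": [0,0,-0.169]},{"offset": [0,0,0],"rotation": [0,0,0]}]}}

```text
clock: 16.1
eef_pos: [0.4942, 0.076, 0.2821]
tool_rot: [-179.9, -0.1, 157.7]
force: [-0.2, -0.3, -1.5]
finger_gap: 0.0239
```

```bash
python3 - <<'E'
from h import *
import pickle
st(); plan([.493,.0777,.2],158)
ps=[read_camera(n) for n in("scene","top")]
pickle.dump(ps,open("d3.pkl","wb"))
crop(ps[0],(270,60,400,250),3.1,"m0.png"); crop(ps[1],(230,130,390,270),4.5,"m1.png")
p,R,s=cur()
for q in ps: print(proj(q,[p,p+R.apply([0,0,.135]),p+R.apply([0,0,.045]),[.493,.0777,.0235]]))
E
```

```text
t 16.1 p [0.4942 0.076  0.2821] rot [-1.7991e+02 -1.3000e-01  1.5768e+02] F [-0.2  -0.31 -1.51] gap 0.0239 j [-20.7   8.4   5.4 110.   -0.9  61.8 142.7]
[{"offset": [0.8, 0.6, 41.1], "rotation": [-0.0008, -0.0011, -0.0028]}, {"offset": [0.8, 0.6, 41.1], "rotation": [-0.0008, -0.0011, -0.0028]}]
[[326.40860035 137.11665924]
 [324.97610894 185.0487586 ]
 [325.90853273 153.84924879]
 [325.33579682 223.91648587]]
[[313.85037348 203.84726477]
 [314.29531996 216.55267705]
 [314.01347482 208.50461087]
 [312.98493449 225.91417193]]
```

View pics/m0.png

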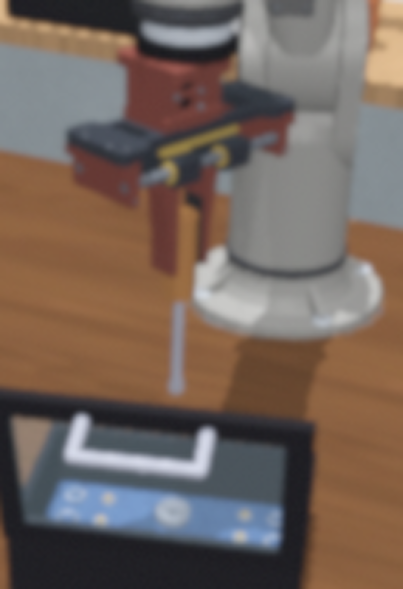

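View pics/m1.png

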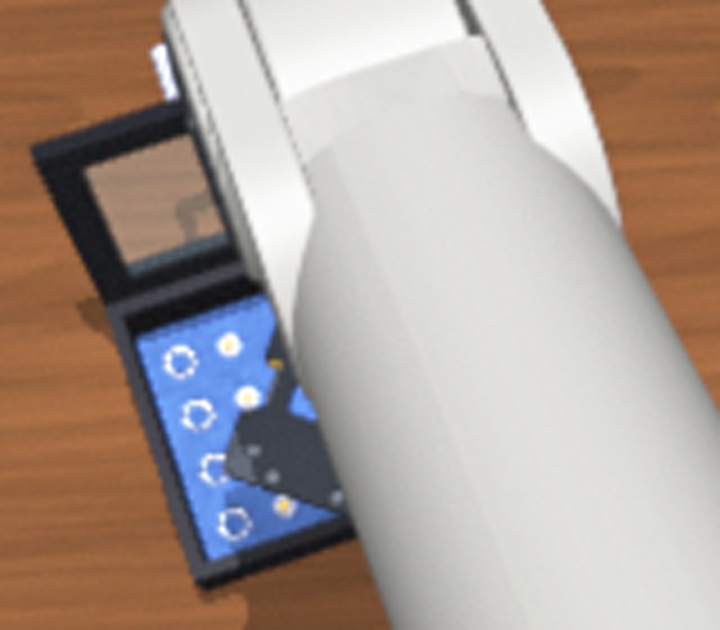

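Call:
{"op": "play_rows", "data": {"steps": [{"offset": [1.7,-1.6,45],"rotation": [0,0,0]},{"offset": [0,0,45],"rotation": [0,0,0]},{"offset": [0,0,0],"rotation": [0,0,0]}]}}

```text
clock: 16.58
eef_pos: [0.4898, 0.0724, 0.1904]
tool_rot: [-179.7, -0.4, 157.5]
force: [0.1, -0.6, -1.6]
finger_gap: 0.0239
```

```bash
python3 - <<'E'
from h import *
st()
q=read_camera("scene")
crop(q,(280,130,380,250),6,"n0.png")
p,R,s=cur()
print((proj(q,[p+R.apply([0,.0,.135]),p+R.apply([0,.0027,.135]),[.493,.0777,.0235]])-[280,130])*6)
E
```

```text
t 16.57 p [0.4898 0.0724 0.1904] rot [-179.67   -0.35  157.47] F [ 0.08 -0.57 -1.56] gap 0.0239 j [-20.2  14.1   5.3 116.3  -1.6  50.1 143.4]
[[265.89689932 497.38493844]
 [270.00094043 499.99862956]
 [272.01478095 563.49891519]]
```

View pics/n0.png

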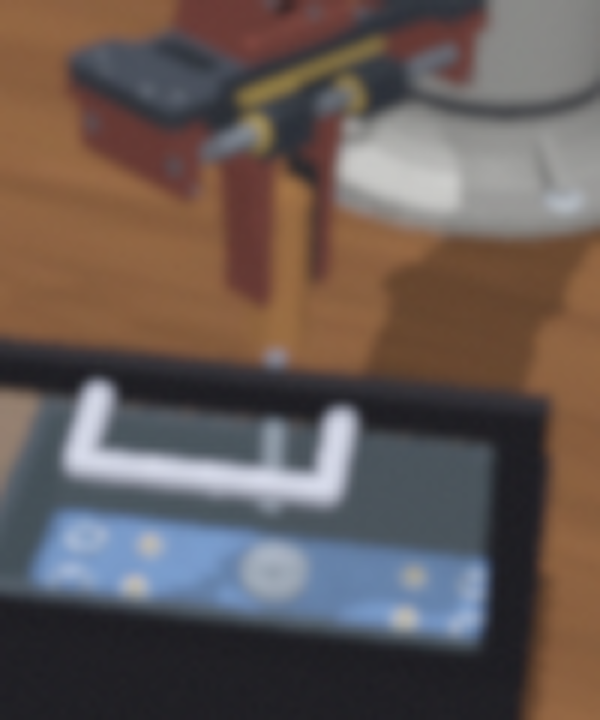

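Call:
{"op": "play_rows", "data": {"steps": [{"offset": [0,0,10],"rotation": [0,0,0]},{"offset": [0,0,0],"rotation": [0,0,0]},{"offset": [0,0,0],"rotation": [0,0,0]}]}}

```text
clock: 17.0
eef_pos: [0.4928, 0.0748, 0.1839]
tool_rot: [180.0, 0.0, 157.7]
force: [0.6, 0.7, -1.3]
finger_gap: 0.0235
```

```bash
python3 - <<'E'
from h import *
st()
p,R,s=cur()
tip=p+R.apply([0,.0027,.135]); print(tip, R.inv().apply(np.array([.493,.0777,.0235])-tip)*1000)
E
```

```text
t 17.0 p [0.4928 0.0748 0.1839] rot [1.7998e+02 2.0000e-02 1.5772e+02] F [ 0.63  0.69 -1.32] gap 0.0235 j [-20.2  14.7   5.1 116.6  -1.7  48.8 143.6]
[0.49383378 0.07731788 0.04886768] [ 0.92477782  0.02976538 25.36738872]
```

Call:
{"op": "play_rows", "data": {"steps": [{"offset": [1,0,10],"rotation": [0,0,0]},{"offset": [0,0,8],"rotation": [0,0,0]},{"offset": [0,0,3],"rotation": [0,0,0]},{"offset": [0,0,2],"rotation": [0,0,0]},{"offset": [0,0,1],"rotation": [0,0,0]}]}}

```text
clock: 17.62
eef_pos: [0.4915, 0.0752, 0.1591]
tool_rot: [-180.0, -0.0, 157.7]
force: [1.1, 0.7, -0.1]
finger_gap: 0.0242
```

Call:
{"op": "play_rows", "data": {"steps": [{"offset": [0,0,0],"rotation": [0,0,0]},{"offset": [0,0,1.5],"rotation": [0,0,0]},{"offset": [0,0,0],"rotation": [0,0,0]}]}}

```text
clock: 18.0
eef_pos: [0.4919, 0.0753, 0.1582]
tool_rot: [180.0, 0.0, 157.7]
force: [0.1, -0.3, 4.9]
finger_gap: 0.0239
```

Call:
{"op": "play_rows", "data": {"steps": [{"offset": [0,0,1],"rotation": [0,0,0]},{"offset": [0.4,0,0],"rotation": [0,0,0.15]},{"offset": [0.4,0,0],"rotation": [0,0,0.15]}]}}

```text
clock: 18.38
eef_pos: [0.4918, 0.0757, 0.157]
tool_rot: [179.9, 0.1, 140.3]
force: [1.7, -0.1, -1.8]
finger_gap: 0.0238
```

Call:
{"op": "play_rows", "data": {"steps": [{"offset": [0,0,2],"rotation": [0,0,0]},{"offset": [0,0,1],"rotation": [0,0,0]},{"offset": [0,0,0],"rotation": [0,0,0]}]}}

```text
clock: 18.75
eef_pos: [0.4921, 0.0759, 0.1539]
tool_rot: [179.9, 0.1, 140.7]
force: [6.2, 1.6, -1.8]
finger_gap: 0.0239
```

Call:
{"op": "play_rows", "data": {"steps": [{"offset": [0,0,1.5],"rotation": [0,0,0]},{"offset": [0,0,1],"rotation": [0,0,0]},{"offset": [0,0,0],"rotation": [0,0,0]}]}}

```text
clock: 19.12
eef_pos: [0.4924, 0.0759, 0.1529]
tool_rot: [179.8, 0.1, 140.6]
force: [2.3, 0.8, 15.7]
finger_gap: 0.0237
```

Call:
{"op": "play_rows", "data": {"steps": [{"offset": [0.45,0,0.2],"rotation": [0,0,0.17]},{"offset": [0.45,0,0.22],"rotation": [0,0,0.17]},{"offset": [0.45,0,0.22],"rotation": [0,0,0.17]},{"offset": [0.45,0,0.22],"rotation": [0,0,0.17]},{"offset": [0.45,0,0.22],"rotation": [0,0,0.17]}]}}

```text
clock: 19.75
eef_pos: [0.4924, 0.0771, 0.1522]
tool_rot: [179.7, -0.0, 91.6]
force: [2.1, -2.2, 15.7]
finger_gap: 0.0239
```

```bash
python3 - <<'E'
from h import *
st(); print(robot.state()["ft_torque"])
E
```

```text
t 19.75 p [0.4924 0.0771 0.1522] rot [ 1.7971e+02 -3.0000e-02  9.1600e+01] F [ 2.05 -2.24 15.74] gap 0.0239 j [-31.5  17.7  18.4 119.1  -7.9  44.1  83.3]
[-0.50087422 -1.09970487  0.04902302]
```

Call:
{"op": "play_rows", "data": {"steps": [{"offset": [0.45,0,0.22],"rotation": [0,0,0.17]},{"offset": [0.45,0,0.22],"rotation": [0,0,0.17]},{"offset": [0.45,0,0.22],"rotation": [0,0,0.17]},{"offset": [0.45,0,0.22],"rotation": [0,0,0.17]},{"offset": [0.45,0,0.22],"rotation": [0,0,0.17]}]}}

```text
clock: 20.38
eef_pos: [0.4928, 0.0779, 0.1511]
tool_rot: [179.8, -0.1, 42.9]
force: [2.0, -4.4, 18.3]
finger_gap: 0.0239
```

```bash
python3 - <<'E'
from h import *
st(); print(robot.state()["ft_torque"])
E
```

```text
t 20.38 p [0.4928 0.0779 0.1511] rot [ 1.7982e+02 -1.5000e-01  4.2860e+01] F [ 2.05 -4.35 18.34] gap 0.0239 j [-40.5  19.   29.4 119.5 -13.1  44.3  39.8]
[-1.56324868 -0.57837736  0.03631477]
```

Call:
{"op": "play_rows", "data": {"steps": [{"offset": [0.45,0,0.2],"rotation": [0,0,0.17]},{"offset": [0.45,0,0.22],"rotation": [0,0,0.17]},{"offset": [0.45,0,0.2],"rotation": [0,0,0.17]},{"offset": [0.45,0,0.22],"rotation": [0,0,0.17]},{"offset": [0.45,0,0.2],"rotation": [0,0,0.17]}]}}

```text
clock: 21.0
eef_pos: [0.4938, 0.0782, 0.1498]
tool_rot: [180.0, -0.1, -5.9]
force: [-1.6, -5.5, 22.5]
finger_gap: 0.0242
```

```bash
python3 - <<'E'
from h import *
st(); print(robot.state()["ft_torque"])
E
```

```text
t 21.0 p [0.4938 0.0782 0.1498] rot [ 1.7996e+02 -1.0000e-01 -5.8700e+00] F [-1.64 -5.53 22.53] gap 0.0242 j [-49.6  21.6  41.3 119.9 -19.9  45.3  -1.9]
[-1.89076044  0.27862915  0.09668137]
```

Call:
{"op": "play_rows", "data": {"steps": [{"offset": [0.3,0,0.13],"rotation": [0,0,0.12]},{"offset": [0.3,0,0.13],"rotation": [0,0,0.12]},{"offset": [0.3,0,0.13],"rotation": [0,0,0.12]}]}}

```text
clock: 21.38
eef_pos: [0.4943, 0.078, 0.1493]
tool_rot: [180.0, -0.1, -26.4]
force: [-1.3, -3.8, 23.3]
finger_gap: 0.0238
```

```bash
python3 - <<'E'
from h import *
st(); print(robot.state()["ft_torque"])
E
```

```text
t 21.38 p [0.4943 0.078  0.1493] rot [ 1.7998e+02 -5.0000e-02 -2.6400e+01] F [-1.33 -3.79 23.29] gap 0.0238 j [-53.4  23.3  46.7 120.  -23.5  46.  -18.8]
[-1.67923269  0.68126358  0.04385893]
```

Call:
{"op": "play_rows", "data": {"steps": [{"offset": [0.3,0,0.13],"rotation": [0,0,0.12]},{"offset": [0.3,0,0.13],"rotation": [0,0,0.12]},{"offset": [0.3,0,0.13],"rotation": [0,0,0.12]}]}}

```text
clock: 21.75
eef_pos: [0.4946, 0.0778, 0.1488]
tool_rot: [180.0, -0.0, -47.0]
force: [-2.5, -3.2, 24.0]
finger_gap: 0.0239
```

```bash
python3 - <<'E'
from h import *
st(); print(robot.state()["ft_torque"])
E
```

```text
t 21.75 p [0.4946 0.0778 0.1488] rot [179.97  -0.   -47.03] F [-2.47 -3.21 24.03] gap 0.0239 j [-57.1  25.4  52.2 120.1 -27.5  47.1 -35.2]
[-1.39765657  1.0524217   0.03786445]
```

Call:
{"op": "play_rows", "data": {"steps": [{"offset": [0.3,0,0.12],"rotation": [0,0,0.12]},{"offset": [0.3,0,0.12],"rotation": [0,0,0.12]}]}}

```text
clock: 22.0
eef_pos: [0.4948, 0.0775, 0.1485]
tool_rot: [180.0, 0.0, -60.8]
force: [-2.7, -2.8, 24.7]
finger_gap: 0.0239
```

```bash
python3 - <<'E'
from h import *
st(); print(robot.state()["ft_torque"])
E
```

```text
t 22.0 p [0.4948 0.0775 0.1485] rot [ 1.7996e+02  3.0000e-02 -6.0780e+01] F [-2.68 -2.82 24.71] gap 0.0239 j [-59.3  27.1  55.9 120.2 -30.5  48.1 -45.9]
[-1.12489346  1.24342797 -0.01320951]
```

Call:
{"op": "play_rows", "data": {"steps": [{"offset": [0.3,0,0.12],"rotation": [0,0,0.12]},{"offset": [0.3,0,0.12],"rotation": [0,0,0.12]}]}}

```text
clock: 22.25
eef_pos: [0.4949, 0.0773, 0.1483]
tool_rot: [179.9, 0.0, -74.5]
force: [-3.3, -2.5, 23.1]
finger_gap: 0.0239
```

```bash
python3 - <<'E'
from h import *
st(); print(robot.state()["ft_torque"])
E
```

```text
t 22.25 p [0.4949 0.0773 0.1483] rot [ 1.7995e+02  4.0000e-02 -7.4520e+01] F [-3.33 -2.53 23.14] gap 0.0239 j [-61.4  29.1  59.5 120.3 -33.6  49.2 -56.5]
[-0.81310313  1.34810455  0.05978866]
```

Call:
{"op": "play_rows", "data": {"steps": [{"offset": [0.3,0,0.1],"rotation": [0,0,0.12]},{"offset": [0.3,0,0.1],"rotation": [0,0,0.12]}]}}

```text
clock: 22.5
eef_pos: [0.4949, 0.077, 0.1481]
tool_rot: [179.9, 0.1, -88.2]
force: [-4.1, -1.0, 27.5]
finger_gap: 0.0234
```

```bash
python3 - <<'E'
from h import *
st(); print(robot.state()["ft_torque"])
q=read_camera("scene")
crop(q,(280,130,380,250),6,"r0.png")
E
```

```text
t 22.5 p [0.4949 0.077  0.1481] rot [ 1.7991e+02  6.0000e-02 -8.8220e+01] F [-4.15 -0.98 27.53] gap 0.0234 j [-63.3  31.3  63.1 120.4 -36.8  50.7 -66.9]
[-0.44277199  1.61345779  0.43288588]
```

View pics/r0.png

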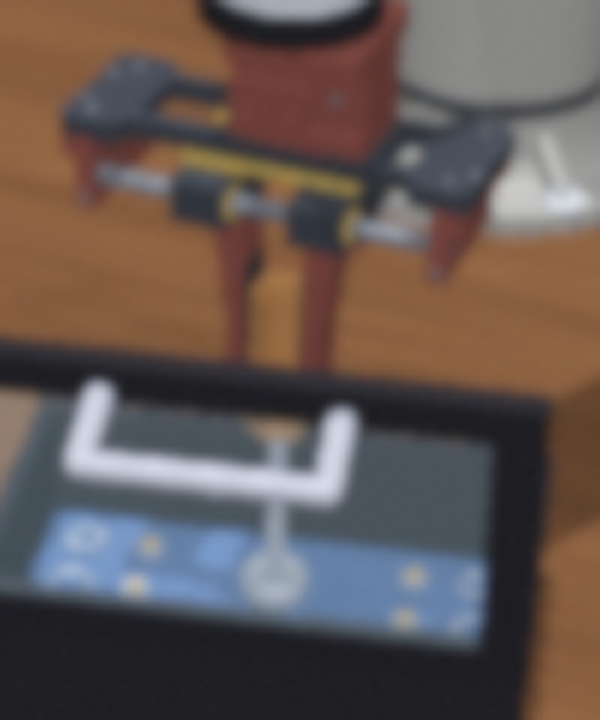

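Call:
{"op": "play_rows", "data": {"steps": [{"offset": [0.2,0,0],"rotation": [0,0,0.06]},{"offset": [0,0,0],"rotation": [0,0,0]},{"offset": [0,0,0],"rotation": [0,0,0]}]}}

```text
clock: 22.92
eef_pos: [0.4949, 0.0769, 0.1481]
tool_rot: [179.9, 0.1, -91.4]
force: [-3.9, -1.0, 27.6]
finger_gap: 0.0237
```

```bash
python3 - <<'E'
from h import *
st(); print(robot.state()["ft_torque"])
E
```

```text
t 22.93 p [0.4949 0.0769 0.1481] rot [ 1.799e+02  5.000e-02 -9.142e+01] F [-3.87 -0.99 27.56] gap 0.0237 j [-63.8  31.8  63.9 120.4 -37.6  51.1 -69.3]
[-0.36896875  1.64446422  0.34736723]
```

Call:
{"op": "play_rows", "data": {"steps": [{"offset": [0,0,-1],"rotation": [0,0,-0.08]},{"offset": [0,0,-3],"rotation": [0,0,0]},{"offset": [0,0,-15],"rotation": [0,0,0]},{"offset": [0,0,-40],"rotation": [0,0,0]},{"offset": [0,0,-40],"rotation": [0,0,0]}]}}

```text
clock: 23.55
eef_pos: [0.4929, 0.0777, 0.246]
tool_rot: [179.7, -0.0, -87.0]
force: [0.2, -0.0, -0.9]
finger_gap: 0.0239
```

Call:
{"op": "play_rows", "data": {"steps": [{"offset": [0,0,-38],"rotation": [0,0,0]},{"offset": [0,0,0],"rotation": [0,0,0]}]}}

```text
clock: 23.8
eef_pos: [0.4949, 0.078, 0.2851]
tool_rot: [-180.0, 0.1, -86.9]
force: [1.0, 0.2, -2.3]
finger_gap: 0.0238
```

```bash
python3 - <<'E'
from h import *
st()
q=read_camera("scene")
p,R,s=cur()
print((proj(q,[p+R.apply([0,0,.135]),p+R.apply([0,.0027,.135])])-[280,130])*6)
crop(q,(280,130,380,250),6,"t0.png")
plan([.48,-.1,.285],-30)
E
```

```text
t 23.8 p [0.4949 0.078  0.2851] rot [-1.7998e+02  1.0000e-01 -8.6910e+01] F [ 1.05  0.2  -2.26] gap 0.0238 j [-77.   21.7  78.3 112.4 -23.7  65.  -75.9]
[[280.25984824 330.30450508]
 [282.50994535 327.30725321]]
[{"offset": [29.5, 3.9, -0.3], "rotation": [0.0002, 0.0004, -0.1655]}, {"offset": [28.5, 8.8, -0.3], "rotation": [0.0002, 0.0004, -0.1655]}, {"offset": [26.7, 13.3, -0.3], "rotation": [0.0002, 0.0004, -0.1655]}, {"offset": [24.1, 17.5, -0.3], "rotation": [0.0002, 0.0004, -0.1655]}, {"offset": [20.9, 21.3, -0.3], "rotation": [0.0002, 0.0004, -0.1655]}]
[{"offset": [17.1, 24.4, -0.2], "rotation": [0.0002, 0.0004, -0.1655]}]
```

View pics/t0.png

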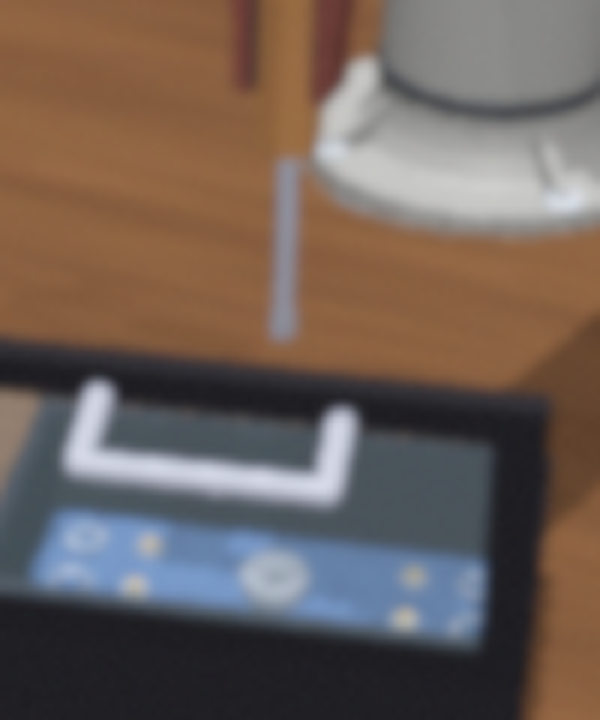

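Call:
{"op": "play_rows", "data": {"steps": [{"offset": [0,0,0],"rotation": [0,0,-0.18]},{"offset": [0,0,0],"rotation": [0,0,-0.18]},{"offset": [0,0,0],"rotation": [0,0,-0.18]}]}}

```text
clock: 24.22
eef_pos: [0.4929, 0.0779, 0.2817]
tool_rot: [179.7, 0.1, -55.6]
force: [-0.4, 0.2, -1.5]
finger_gap: 0.0235
```

```bash
python3 - <<'E'
from h import *
st()
E
```

```text
t 24.23 p [0.4929 0.0779 0.2817] rot [ 1.7973e+02  1.1000e-01 -5.5640e+01] F [-0.44  0.18 -1.52] gap 0.0235 j [-72.8  16.   69.  112.6 -16.8  62.9 -52.3]
```

Call:
{"op": "play_rows", "data": {"steps": [{"offset": [0,0,0],"rotation": [0,0,-0.182]},{"offset": [0,0,0],"rotation": [0,0,-0.182]},{"offset": [0,0,0],"rotation": [0,0,-0.182]},{"offset": [0,0,0],"rotation": [0,0,-0.182]},{"offset": [0,0,0],"rotation": [0,0,-0.182]}]}}

```text
clock: 24.85
eef_pos: [0.4928, 0.0777, 0.2816]
tool_rot: [179.9, 0.3, -3.5]
force: [-0.0, -1.1, -2.4]
finger_gap: 0.0239
```

Call:
{"op": "play_rows", "data": {"steps": [{"offset": [0,0,0],"rotation": [0,0,-0.182]},{"offset": [0,0,0],"rotation": [0,0,-0.182]},{"offset": [0,0,0],"rotation": [0,0,-0.182]},{"offset": [0,0,0],"rotation": [0,0,0]}]}}

```text
clock: 25.35
eef_pos: [0.4932, 0.0776, 0.2819]
tool_rot: [-179.9, 0.3, 27.3]
force: [0.6, -0.7, -2.1]
finger_gap: 0.0241
```

```bash
python3 - <<'E'
from h import *
st(); plan([.468,-.29,.288],27.8)
E
```

```text
t 25.35 p [0.4932 0.0776 0.2819] rot [-179.93    0.26   27.35] F [ 0.59 -0.66 -2.14] gap 0.0241 j [-59.1  10.3  49.5 112.1  -8.9  61.7  21.6]
[{"offset": [-27.3, 45.0, -0.8], "rotation": [-0.0002, 0.0006, -0.0011]}, {"offset": [-27.4, 45.0, -0.8], "rotation": [-0.0002, 0.0006, -0.0011]}, {"offset": [-27.4, 44.9, -0.8], "rotation": [-0.0002, 0.0006, -0.0011]}, {"offset": [-27.5, 44.9, -0.8], "rotation": [-0.0002, 0.0006, -0.0011]}, {"offset": [-27.5, 44.9, -0.8], "rotation": [-0.0002, 0.0006, -0.0011]}]
[{"offset": [-27.6, 44.8, -0.8], "rotation": [-0.0002, 0.0006, -0.0011]}, {"offset": [-27.6, 44.8, -0.9], "rotation": [-0.0002, 0.0006, -0.0011]}]
```

Call:
{"op": "play_rows", "data": {"steps": [{"offset": [-27,45,-1],"rotation": [0,0,0]},{"offset": [-27,45,-1],"rotation": [0,0,0]},{"offset": [-27,45,-1],"rotation": [0,0,0]}]}}

```text
clock: 25.72
eef_pos: [0.4839, -0.0804, 0.2857]
tool_rot: [-179.9, 0.1, 27.2]
force: [1.0, -0.9, -1.3]
finger_gap: 0.0244
```

```bash
python3 - <<'E'
from h import *
st()
E
```

```text
t 25.73 p [ 0.4839 -0.0804  0.2857] rot [-1.7992e+02  1.4000e-01  2.7230e+01] F [ 1.05 -0.92 -1.35] gap 0.0244 j [-45.9   9.4  54.9 113.1  -8.7  61.9  39.9]
```

Call:
{"op": "play_rows", "data": {"steps": [{"offset": [-27,45,0],"rotation": [0,0,0]},{"offset": [-27,45,0],"rotation": [0,0,0]},{"offset": [-28,45,0],"rotation": [0,0,0]},{"offset": [-26,43,0],"rotation": [0,0,0]}]}}

```text
clock: 26.22
eef_pos: [0.4703, -0.2881, 0.2855]
tool_rot: [-179.9, 0.1, 27.2]
force: [0.8, 0.4, -1.9]
finger_gap: 0.0236
```

Call:
{"op": "play_rows", "data": {"steps": [{"offset": [0,0,0],"rotation": [0,0,-0.01]},{"offset": [0,0,0],"rotation": [0,0,0]},{"offset": [0,0,0],"rotation": [0,0,0]}]}}

```text
clock: 26.6
eef_pos: [0.4716, -0.2852, 0.2859]
tool_rot: [-179.9, 0.1, 28.1]
force: [-0.2, 0.3, -1.3]
finger_gap: 0.024
```

```bash
python3 - <<'E'
from h import *
import pickle
st(); plan([.4678,-.2901,.29],27.8)
ps=[read_camera(n) for n in("scene","top")]
p,R,s=cur()
for q in ps: print(proj(q,[p+R.apply([0,0,.135]),p+R.apply([0,.0027,.135])]))
pickle.dump(ps,open("d4.pkl","wb"))
crop(ps[0],(170,70,300,220),4,"u0.png"); crop(ps[1],(400,150,540,270),4.5,"u1.png");crop(ps[1],(270,180,350,250),8,"u2.png")
E
```

```text
t 26.6 p [ 0.4716 -0.2852  0.2859] rot [-1.799e+02  6.000e-02  2.809e+01] F [-0.19  0.29 -1.3 ] gap 0.024 j [-19.2  19.2  55.8 105.7 -17.5  64.4  71. ]
[{"offset": [-5.7, 2.6, -4.0], "rotation": [-0.0017, 0.0011, 0.005]}]
[[215.55071679 151.50882734]
 [214.60758558 151.51709297]]
[[472.55311663 213.80477285]
 [473.5001692  213.17641986]]
```

View pics/u0.png

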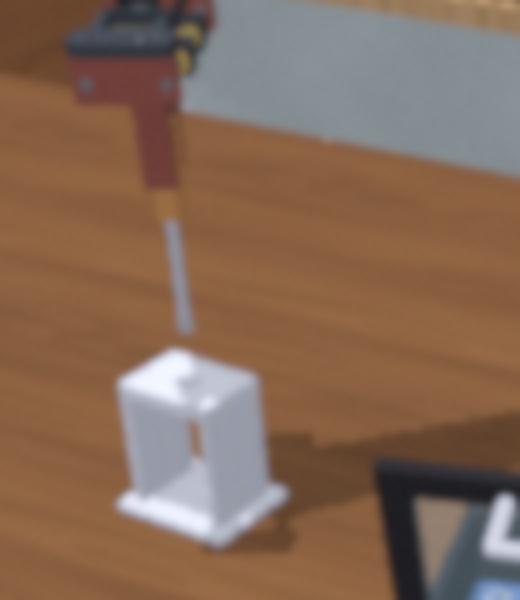

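View pics/u1.png

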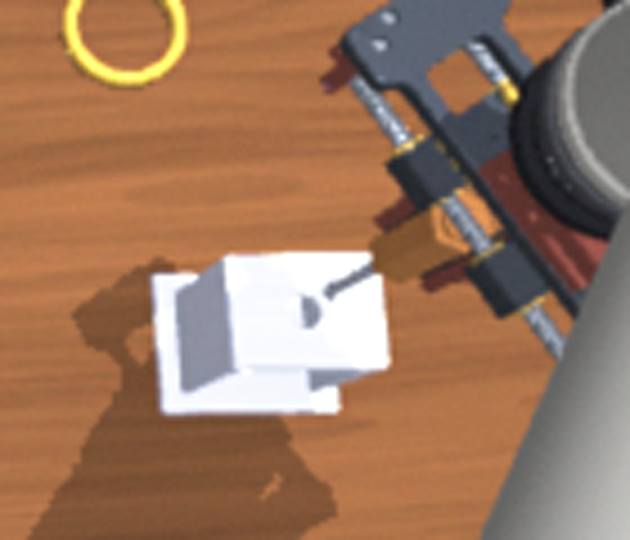

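View pics/u2.png

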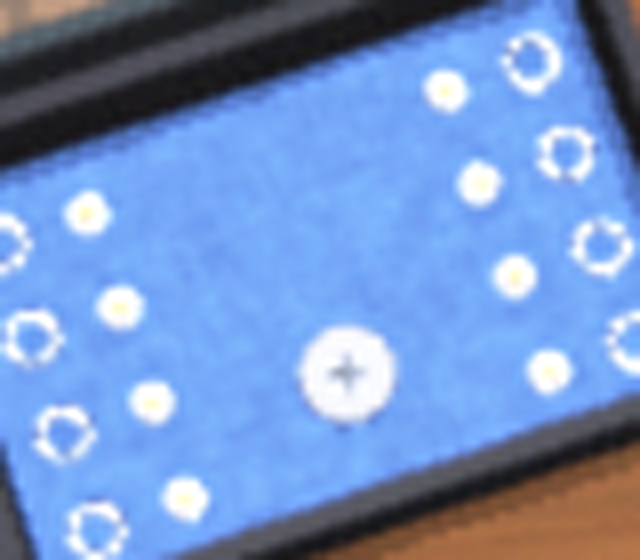

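Call:
{"op": "play_rows", "data": {"steps": [{"offset": [-5.7,2.6,0],"rotation": [0,0,0]},{"offset": [0,0,15],"rotation": [0,0,0]},{"offset": [0,0,10],"rotation": [0,0,0]},{"offset": [0,0,0],"rotation": [0,0,0]},{"offset": [0,0,0],"rotation": [0,0,0]}]}}

```text
clock: 27.32
eef_pos: [0.4673, -0.2921, 0.2614]
tool_rot: [-180.0, 0.1, 28.0]
force: [0.1, -0.6, -1.9]
finger_gap: 0.0238
```

```bash
python3 - <<'E'
from h import *
import pickle
st(); plan([.4678,-.2901,.1545],27.8)
ps=[read_camera(n) for n in("scene","top")]
crop(ps[0],(190,120,250,180),9,"v0.png"); crop(ps[1],(440,190,510,250),9,"v1.png")
E
```

```text
t 27.32 p [ 0.4673 -0.2921  0.2614] rot [-1.7999e+02  7.0000e-02  2.8000e+01] F [ 0.1  -0.56 -1.92] gap 0.0238 j [-17.2  20.8  54.8 107.4 -19.2  61.6  73.2]
[{"offset": [0.8, -0.8, 53.5], "rotation": [-0.0001, 0.0006, 0.0018]}, {"offset": [0.7, -0.8, 53.5], "rotation": [-0.0001, 0.0006, 0.0018]}]
```

View pics/v0.png

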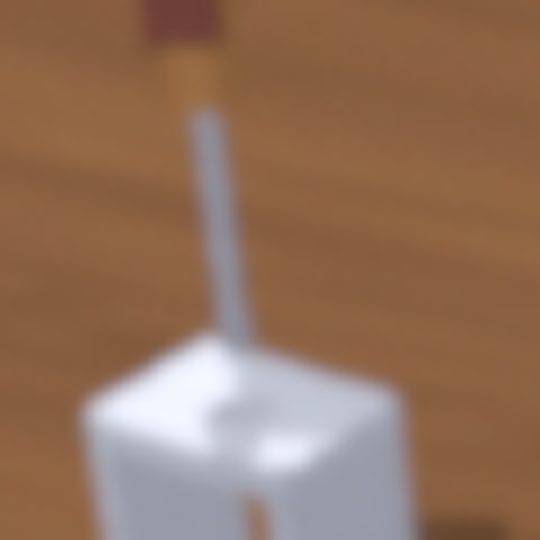

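View pics/v1.png

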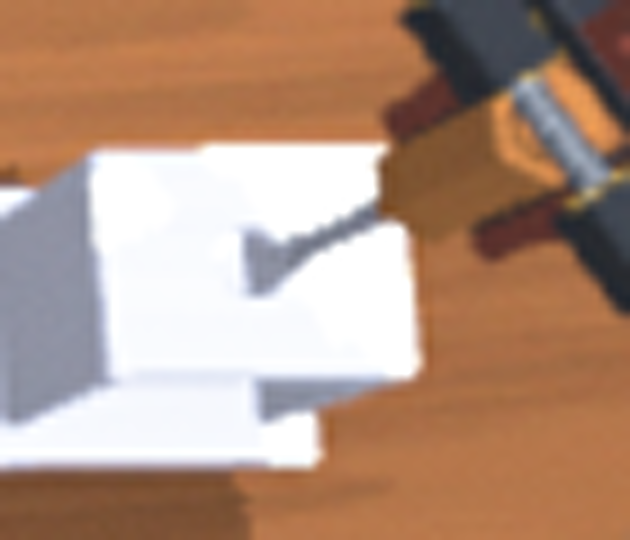

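Call:
{"op": "play_rows", "data": {"steps": [{"offset": [0.8,-0.8,12],"rotation": [0,0,0]},{"offset": [0.7,-0.8,10],"rotation": [0,0,0]},{"offset": [0,0,8],"rotation": [0,0,0]},{"offset": [0,0,0],"rotation": [0,0,0]}]}}

```text
clock: 27.92
eef_pos: [0.4674, -0.2897, 0.2306]
tool_rot: [-179.9, 0.1, 28.0]
force: [-0.1, 0.4, -0.4]
finger_gap: 0.0236
```

```bash
python3 - <<'E'
from h import *
import pickle
st(); plan([.4678,-.2901,.1545],27.8)
ps=[read_camera(n) for n in("scene","top")]
crop(ps[0],(190,120,250,180),9,"w0.png"); crop(ps[1],(440,190,510,250),9,"w1.png")
E
```

```text
t 27.93 p [ 0.4674 -0.2897  0.2306] rot [-1.7993e+02  1.2000e-01  2.8010e+01] F [-0.07  0.37 -0.43] gap 0.0236 j [-15.8  22.9  53.2 109.5 -21.3  58.3  74.8]
[{"offset": [0.2, 0.3, 38.1], "rotation": [-0.0006, 0.0011, 0.0018]}, {"offset": [0.1, 0.3, 38.1], "rotation": [-0.0006, 0.0011, 0.0018]}]
```

View pics/w0.png

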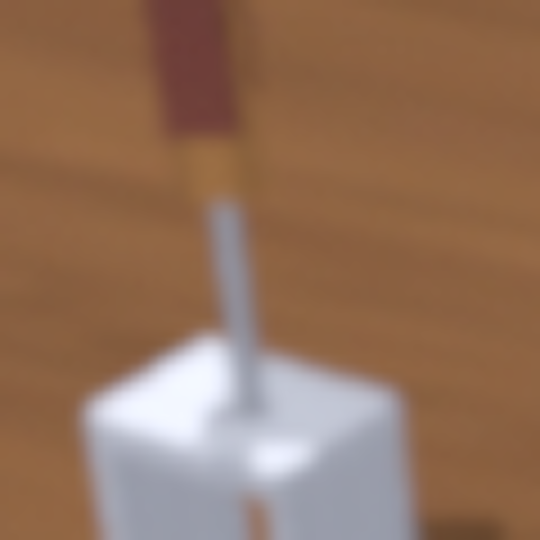

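View pics/w1.png

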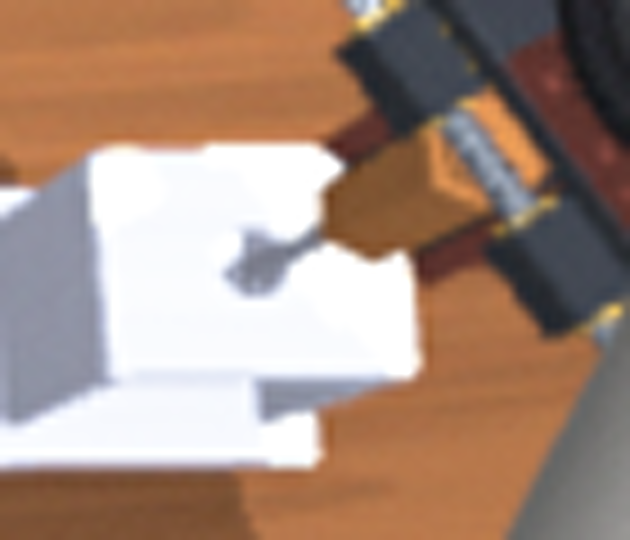

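Call:
{"op": "play_rows", "data": {"steps": [{"offset": [0,0,25],"rotation": [0,0,0]},{"offset": [0,0,25],"rotation": [0,0,0]},{"offset": [0,0,18],"rotation": [0,0,0]},{"offset": [0,0,6],"rotation": [0,0,0]},{"offset": [0,0,0],"rotation": [0,0,0]}]}}

```text
clock: 28.65
eef_pos: [0.4679, -0.2901, 0.1576]
tool_rot: [-180.0, 0.1, 28.0]
force: [-0.5, -0.1, -0.5]
finger_gap: 0.0242
```

Call:
{"op": "play_rows", "data": {"steps": [{"offset": [0,0,1.5],"rotation": [0,0,0]},{"offset": [0,0,0],"rotation": [0,0,0]}]}}

```text
clock: 28.9
eef_pos: [0.4681, -0.2901, 0.1565]
tool_rot: [180.0, 0.0, 28.0]
force: [-0.4, -0.3, -0.9]
finger_gap: 0.0238
```

Call:
{"op": "play_rows", "data": {"steps": [{"offset": [0,0,1.5],"rotation": [0,0,0]},{"offset": [0,0,1],"rotation": [0,0,0]},{"offset": [0,0,0],"rotation": [0,0,0]}]}}

```text
clock: 29.28
eef_pos: [0.4678, -0.2899, 0.1534]
tool_rot: [-180.0, 0.1, 28.0]
force: [0.6, 0.6, -2.2]
finger_gap: 0.0238
```

Call:
{"op": "play_rows", "data": {"steps": [{"offset": [0,0,1],"rotation": [0,0,0]},{"offset": [0,0,0],"rotation": [0,0,0]}]}}

```text
clock: 29.52
eef_pos: [0.4678, -0.29, 0.1532]
tool_rot: [-180.0, 0.0, 28.0]
force: [-2.2, 2.7, 6.4]
finger_gap: 0.0235
```

Shoulder on the plate. Releasing.

Call:
{"op": "play_rows", "data": {"steps": [{"offset": [0,0,0],"rotation": [0,0,0]},{"offset": [0,0,0],"rotation": [0,0,0]},{"offset": [0,0,0],"rotation": [0,0,0]},{"offset": [0,0,0],"rotation": [0,0,0]},{"offset": [0,0,0],"rotation": [0,0,0]}], "claw": 60}}

```text
clock: 30.15
eef_pos: [0.4678, -0.2899, 0.1524]
tool_rot: [-180.0, 0.1, 28.0]
force: [-0.1, -0.2, 0.2]
finger_gap: 0.0599
```

Call:
{"op": "play_rows", "data": {"steps": [{"offset": [0,0,-15],"rotation": [0,0,0]},{"offset": [0,0,-35],"rotation": [0,0,0]},{"offset": [0,0,-50],"rotation": [0,0,0]},{"offset": [0,0,-40],"rotation": [0,0,0]},{"offset": [0,0,0],"rotation": [0,0,0]}]}}

```text
clock: 30.78
eef_pos: [0.4692, -0.2913, 0.2962]
tool_rot: [179.8, -0.2, 28.0]
force: [-0.1, 1.2, -1.8]
finger_gap: 0.0603
```

```bash
python3 - <<'E'
from h import *
import pickle
st()
ps=[read_camera(n) for n in("scene","top")]
pickle.dump(ps,open("d5.pkl","wb"))
cv2.imwrite("pics/y0.png",ps[0]["frame"][:,:,::-1]); crop(ps[1],(240,130,510,270),2.9,"y1.png"); crop(ps[0],(180,110,250,220),5,"y2.png")
E
```

```text
t 30.77 p [ 0.4692 -0.2913  0.2962] rot [179.75  -0.21  27.99] F [-0.14  1.22 -1.8 ] gap 0.0603 j [-19.4  18.5  56.7 105.1 -17.1  65.1  71.2]
```

View pics/y0.png

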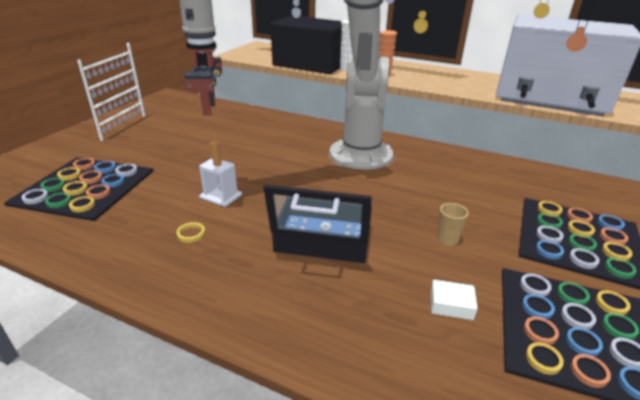

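View pics/y1.png

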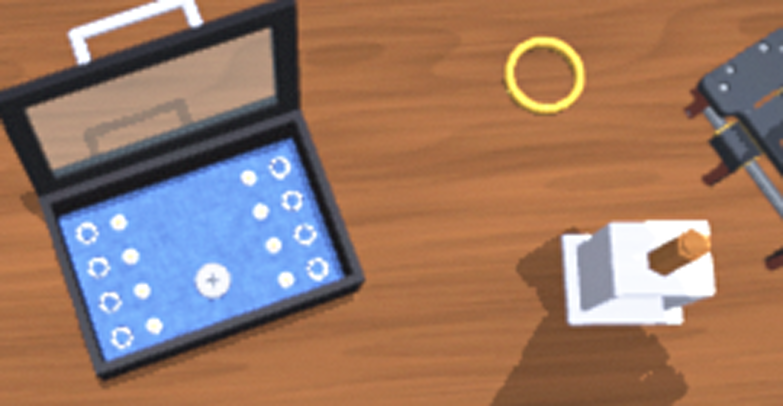

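View pics/y2.png

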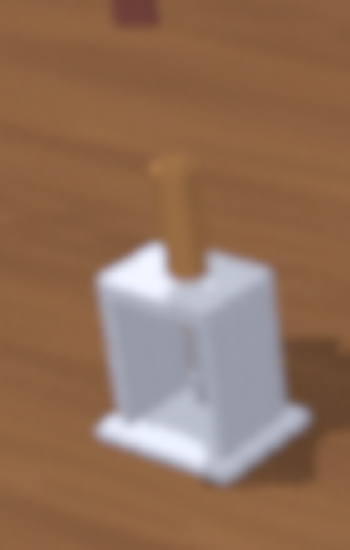

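```bash
python3 - <<'E'
from h import *
import pickle
a=pickle.load(open("d1.pkl","rb")); b=pickle.load(open("d5.pkl","rb"))
# handle compare before/after, both views
crop(b[1],(458,198,492,228),16,"z1.png")
for i,box in ((0,(195,130,240,210)),(1,(425,195,495,248))):
    A=a[i]["frame"][box[1]:box[3],box[0]:box[2]].astype(int);B=b[i]["frame"][box[1]:box[3],box[0]:box[2]].astype(int)
    print(i,(abs(A-B).sum(2)>90).sum())
print(robot.finish_job()); st()
E
```

```text
0 30
1 110
the job is handed in; nothing more can be done
None
the job is handed in; nothing more can be done
```

The job is handed in, with no verdict reported: the lid is open, the screw is driven home as far as I can tell, and the screwdriver is back in its stand. It took about 31 s of the 72 s allowed.

**What I did**
- **Lid:** I lifted it by the handle until it pushed back on its stop. It stayed open after I let go.
- **Screwdriver:** My first grip was on the corners of the handle, so I turned the gripper and gripped again on the flats. I then shifted the gripper 2 mm and gripped a third time.
- **Screw:** The bit dropped into the cross about 5 mm below first contact. I turned it clockwise about 3.9 rad, pressing with roughly 15–28 N. The torque then jumped from about 0.05 to 0.43 N m and the tool stopped sinking, about 4.8 mm below where the bit first bottomed.
- **Return:** I lowered the screwdriver into the hole until its shoulder met the plate, released it and backed off.

**Last checks**
- The final pictures show the lid open, the screwdriver upright in the hole, and the bangle, cup and gift box where they started, by eye.
- The gripper was clear of everything.

**Less certain**
- The screw's final height was not measured. That it is home rests on the torque jump, the turn angle and the depth reached.
- The bit sat about 2.7 mm off the gripper's axis, most likely from that last 2 mm shift. I corrected for it while turning.
- Comparing the stand area before and after showed small differences (30 and 110 pixels in the two views). I did not trace their cause, though the arm's shadow had moved there.

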